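# Stow the scanner's scale bar and the soft brush in their tray

## Task

Put the scanner's aluminium scale bar and the wide brush away, each lying flat in its own fitting compartment of the grey tray, with the side up that is up now. The bar's broad head belongs fully home under the steel keeper lip, with its narrow end held by the spring stop; the brush's bristles go to the end where its compartment is wide. Work gently, without dropping the parts or forcing them against the tray, and leave the other things on the bench where they are.

Things in the scene. Friction and masses are not known exactly. Their poses are not given: they have to be found in the camera images.
- bar: The scale bar: flat aluminium bar with small black round targets on top, 170 long (its x), 14 thick, 20 wide, except for the last 40 mm at its +x end, which is a head 34 wide. 0.1 to 0.25 kg. Origin: middle of its length and width, on the underside; z up. Lies on the bench, target side up.
- bar_head (a point): Middle of the end face of the bar's broad head, at the underside: 85 mm along the bar's +x from its origin.
- brush: The wide flat brush: wooden handle 115 long, 16 wide, then a 22 long, 32 wide steel ferrule, then stiff dark bristles (rigid) 33 long, 36 wide at its +x end; 170 long in all, 14 thick (bristles 12). Origin: middle of its length, on the underside; z up. Only the handle passes through the origin. The handle spans x = -85 to +30 mm.
- brush_tip (a point): Middle of the bristles' end edge at the underside: 85 mm along the brush's +x from its origin.
- tray: Grey tray fixed to the bench, 250 (x) by 170 (y), 28 high. Origin: centre of its underside. On a 6 thick base stand two slotted blocks, x = -125 to -35 and +35 to +125 mm, with an open finger channel 70 wide across the tray between them. Two compartments run along x through both blocks: the bar's at y = +42, the brush's at y = -42.
- bar_bed (a point): On the floor (6 mm above the bench) at the middle of the bar's compartment, axes as the tray's. The bar rests with its origin here, its +x along the tray's +x. Slot in the -x block 24 wide, in the +x block 38 wide, ending in a wall at x = +85 under the keeper lip. At the -x end is the spring stop, whose face at rest stands 160 mm from the lip's edge: less than the bar's length.
- lip (a point): Middle of the lower free edge of the steel keeper lip: a fixed strip over the +x end of the bar's slot, from the end wall 7 mm inwards, underside 16 above the floor, top 22.5. The bar's narrow end must go in first, tilted down, and press the stop back 10 to 15 mm so that the head passes down in front of the lip; let go, the spring slides it under.
- stop (a joint): Spring stop of the bar's compartment: steel block 20 wide, reaching 17.5 above the floor, its face at x = -82 mm from bar_bed at 0 (rest). Value = travel towards the tray's -x, up to 0.015 m; about 4 N at rest, 10 N fully pressed. It reads about 0.003 with the bar home.
- brush_bed (a point): On the floor at the middle of the brush's compartment, axes as the tray's. The brush rests with its origin here and its bristles (+x) towards the tray's -x. Slot in the -x block 40 wide, in the +x block 20 wide; end walls at x = -88 and +88 mm. No lip or stop here.
- weight: Bystander: small brass knobbed weight, 26 across, 34 high, stands between the parts. Origin under its centre.
- bottle: Bystander: amber bottle, 56 across, 120 high. Origin under its centre.
- jar: Bystander: clear jar with white cap, 60 across, 60 high. Origin under its centre.
- eraser: Bystander: white block 45 x 22 x 14. Origin under its centre.
- loupe: Bystander: black loupe, 38 across, 24 high. Origin under its centre.
- sample_box: Bystander: cardboard box 70 x 50 x 30. Origin under its centre.

How it is judged:
By the outcome, as a careful person would: the job done as asked, in the order asked, and still so for the second after the job is handed in, with the robot touching nothing.
It also fails if it takes over 64 s, if anything falls off the work surface, if the arm or the gripper's body presses on something with over 40 N, if the wrist force passes 120 N, or if a joint passes its speed limit or range.

## Robot

A 6-joint arm with a two-finger parallel gripper is mounted at the origin on the work surface. World frame = base frame: x ahead of the robot, y to its left, z up, the work surface at z = 0. Lengths are in m, angles in rad, forces in N, time in s.
With the tool pointing down it reaches from about 0.35 to 0.975 m from the base axis. Payload 4.9 kg.
Tool frame: the origin (TCP) lies on the centre line of the jaws, within the pads' length; the fingertips stand 19 mm ahead of it and the grasp point (between the pads) is the TCP; z points along the fingers, y is the line along which they close (so a half turn about z gives the same grasp; the last joint's range is limited). The gripper opens to 85 mm and grips with 20 to 120 N. Pads are 22 mm wide; open, the fingers measure 114 mm over their backs; the gripper's body (76 mm by 85 mm) begins 54 mm behind the grasp point. The pads swing forward as they close: fully open they stand 13 mm farther back than shut.
Start: joints at [-1.446, 0.053, 1.613, -0, 1.476, -0.119], TCP at [0.151, -0.606, 0.25] pointing down, gripper open.
Joint ranges: [-3.01, 3.01], [-1.01, 2.22], [0.06, 2.58], [-1.02, 4.17], [0.09, 2.62], [-3.14, 3.14]. Speed limits (rad/s): [2.57, 2.57, 3.14, 3.14, 3.14, 3.14].

## Interface

Orientations are given as a unit quaternion [w, x, y, z].
In Python, from plant import state, grab_frame, ticket, spotter gives the robot as it stands.
- The arm moves only by the tool apply_moves, never from a script. Its argument "series" is a list of rows, each an object of numbers: "jaw": the closure, from 0 (fully open) to 1 (shut); "dx", "dy", "dz": the shift along the tool's x, y, z in mm; "turn": the turn about the tool's z in rad. A call has 1 to 5 rows; each row is the pose to reach, as a shift and turn from the pose commanded when the call began, along the tool's axes at that moment; what a row does not reach only later rows make up. A row lasts 1/12 s, in which the tool goes at most 41.7 mm and 7.16 degrees, less where a joint would pass 70% of its speed; a pose out of reach is approached as far as the arm can. A call with a gripper value outside its range is refused whole. The fingers move at their own pace and stop on an object; the grip force is fixed at half the most. Time passes only in rows, so rows that repeat a pose let the fingers close. It gives the time, the measured TCP pose, the force, the opening and the grip force at its end, in the units of the state.
- state(): the state, without advancing time (a new reading comes with each control period).
- grab_frame(name): name is "scene" or "top" or "wrist"; returns a dict with "pixels" (480x640x3 uint8, red, green, blue), "mtx" (3x3 intrinsics, pixels), "camera_from_world" (4x4, takes a point from world to camera coordinates). Camera axes: x right, y down, z forward; pixel columns grow to the right and rows downward; lengths in m; the calibration is good to about 2 mm. A picture is of the moment at which its call begins. There is no depth.
- ticket.job_done(): hands the job in; it is judged then, once.
Trained networks look in a picture, given as the dict that the camera call returned (one of the last four; its "shot" number tells which), for a name from the list of things; names that differ only in an ending like _2 or _b are one class to them, and where a whole thing is asked for, a point or a joint stands for the part that bears it (a point fixed in the world has none). Each returns a list of dicts, best first, with "conf" (0 to 1); they miss things now and then, are a little off and sometimes report something else, mostly with a low value. They report only what shows in the picture. A call takes as long as a camera call.
- spotter.outline_of(picture, target): "region" (480x640 bool, what is visible of it) and "extent" ([left, top, right, bottom] in pixels, round what is visible of it).
The state is a dict: "time": time; "joint_pos": joint angles; "joint_vel": joint speeds; "joint_efforts": joint torques, N m; "tool_pos": TCP position; "tool_rot": TCP orientation; "contact_force": force on the tool from outside, world axes, zero at the start; "ft_torque": the same for the moment, N m; "gripper_width": opening from 0.0 (shut) to 1.0 (fully open); "grasp_force": force on a finger pad.
Only numpy, scipy, OpenCV 4.12 (cv2) and the standard library are available. Lean on these libraries where they do the work, as an engineer would, in place of code of your own. Each camera call takes 0.05 s, during which the arm holds its last target. There are 200 camera calls.

## Working session

There is one attempt and no reset: what is moved stays moved. The work goes in short steps, Python scripts to look and compute and a tool call to move; the robot and the scene stay as the last step left them, time stands still between calls to the robot, and variables do not carry over. Pictures are saved under pics/ and viewed, at most 10 in all, crops included, and the job is handed in when it is done.

Besides the shell and the picture viewer there is one more tool, called after "Call:" by a JSON object that holds its "api" and its "payload", one argument or row to a line. apply_moves: Moves the arm, as the interface text tells. Its arguments: {"type":"object","properties":{"series":{"type":"array","items":{"type":"object","properties":{"jaw":{"type":"number"},"dx":{"type":"number"},"dy":{"type":"number"},"dz":{"type":"number"},"turn":{"type":"number"}}}}},"required":["series"]}

```bash
mkdir -p pics; ls
cat > h.py <<'E'
import numpy as np, cv2
from plant import state, grab_frame, ticket, spotter
def save(f,name,crop=None,scale=1):
    im=f["pixels"][:,:,::-1]
    if crop: l,t,r,b=crop; im=im[t:b,l:r]
    im=cv2.resize(im,None,fx=scale,fy=scale,interpolation=cv2.INTER_CUBIC)
    cv2.imwrite("pics/"+name+".png",im)
def ray(f,u,v,z):
    T=np.array(f["camera_from_world"]);R=T[:3,:3];c=-R.T@T[:3,3]
    d=R.T@np.linalg.inv(f["mtx"])@np.array([u,v,1.]);return c+d*(z-c[2])/d[2]
def proj(f,p):
    T=np.array(f["camera_from_world"]);q=np.array(f["mtx"])@(T[:3,:3]@np.array(p)+T[:3,3]);return q[:2]/q[2]
E
python3 - <<'E'
from h import *
s=state();print({k:np.round(v,3) for k,v in s.items()})
f=grab_frame("top");save(f,"top1")
for n in ["bar","brush","tray","weight","bottle","jar","eraser","loupe","sample_box"]:
    for o in spotter.outline_of(f,n)[:2]:
        m=o["region"].astype(np.uint8);c=cv2.minAreaRect(cv2.findNonZero(m))
        print(n,round(o["conf"],2),o["extent"],np.round(c[0],1),np.round(c[1],1),round(c[2],1),ray(f,*c[0],0.014).round(3))
T=np.array(f["camera_from_world"]);print((-T[:3,:3].T@T[:3,3]).round(3),f["mtx"][0][0])
g=grab_frame("scene");save(g,"scene1")
E
```

```text
pics
{'time': np.float64(0.0), 'joint_pos': array([-1.446,  0.053,  1.614, -0.   ,  1.476, -0.119]), 'joint_vel': array([-0.   ,  0.001,  0.001,  0.   , -0.   , -0.001]), 'joint_efforts': array([ 3.0000e-03, -3.9368e+01, -3.7017e+01,  0.0000e+00,  7.0000e-03,
       -0.0000e+00]), 'tool_pos': array([ 0.151, -0.606,  0.249]), 'tool_rot': array([-0.001,  0.993,  0.122, -0.   ]), 'contact_force': array([-0.582,  0.421, -0.05 ]), 'ft_torque': array([-0.032, -0.008, -0.022]), 'grasp_force': np.float64(0.0), 'gripper_width': np.float64(0.997)}
bar 0.64 [448.1, 243.8, 479.2, 315.5] [466.4 280.7] [71.2 15.5] 71.6 [ 0.507 -0.314  0.014]
brush 0.7 [361.2, 233.9, 384.2, 303.4] [372.9 270.1] [70.7 16.1] 86.0 [ 0.532 -0.09   0.014]
tray 0.96 [235.6, 216.9, 319.6, 331.9] [278.9 273.1] [106.4  72.6] 81.1 [0.525 0.135 0.014]
weight 0.53 [414.0, 274.1, 428.6, 285.3] [419.5 280. ] [10. 11.] 90.0 [ 0.509 -0.201  0.014]
bottle 0.79 [376.4, 159.9, 405.5, 188.7] [390. 174.] [22.6 29.7] 45.0 [ 0.766 -0.134  0.014]
jar 0.61 [321.0, 153.4, 348.4, 185.3] [334.  169.5] [27. 24.] 90.0 [0.777 0.003 0.014]
jar 0.21 [345.7, 189.0, 363.9, 204.5] [355.  196.5] [15. 14.] 90.0 [ 0.711 -0.048  0.014]
eraser 0.48 [423.4, 185.1, 439.4, 201.0] [428.5 194. ] [ 7.8 17.7] 45.0 [ 0.717 -0.227  0.014]
loupe 0.65 [362.1, 235.8, 383.8, 307.3] [372.9 270.1] [70.5 15.5] 85.5 [ 0.532 -0.09   0.014]
loupe 0.5 [347.5, 190.1, 364.5, 202.2] [355.  196.5] [15. 16.] 90.0 [ 0.711 -0.048  0.014]
sample_box 0.78 [158.0, 189.2, 185.0, 223.1] [170.  203.5] [31. 24.] 90.0 [0.693 0.398 0.014]
[0.489 0.058 1.332] 550.3767001108978
```

```bash
python3 -c "
import cv2
a=cv2.imread('pics/top1.png')[140:345,225:495];cv2.imwrite('pics/top1c.png',cv2.resize(a,None,fx=2.9,fy=2.9,interpolation=cv2.INTER_CUBIC))"
```

```text
(no output)
```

View pics/scene1.png

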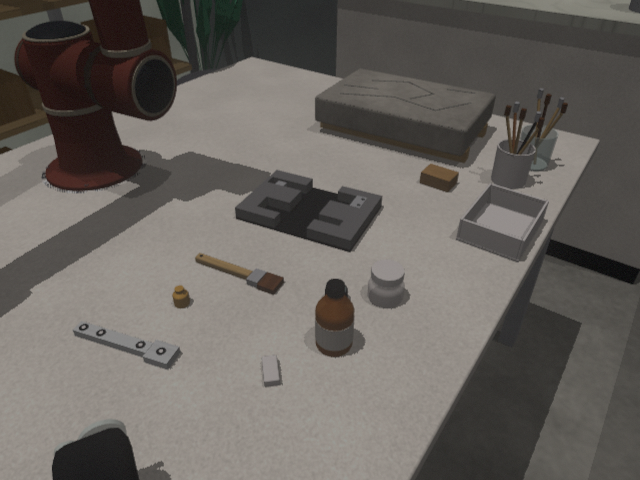

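View pics/top1c.png

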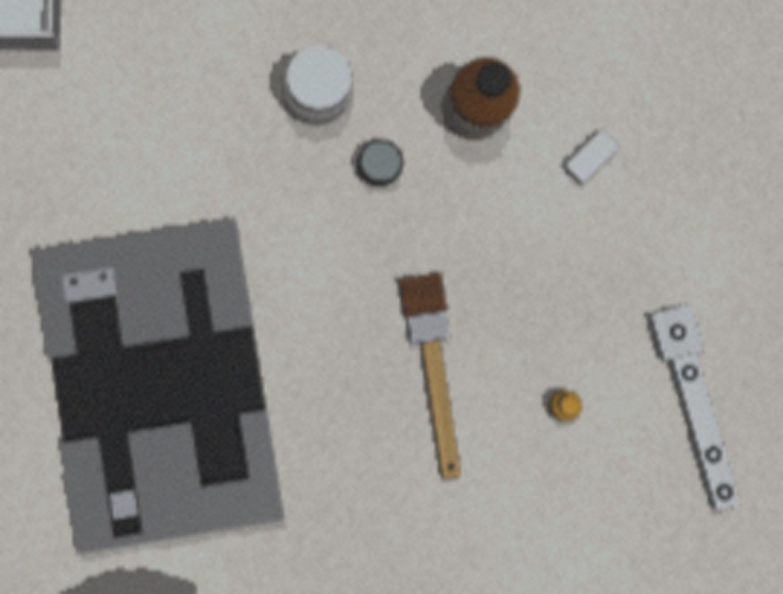

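The scene view shows the bar (75–180, 325–365), the brush (195–283, 255–292), the weight at (180, 297) and the tray at the centre. The lip block is at (360, 203). In the top crop, all three long axes point roughly up. The tray's lip is at (90, 283), the stop at (122, 503), the bar's head at (676, 330) and the bristles at (423, 293).

Next I'll fit the outlines for accurate poses.

```bash
cat >> h.py <<'E'
from scipy.optimize import minimize
def box(x0,x1,w,z0,z1): return np.array([[x,y,z] for x in(x0,x1) for y in(-w/2,w/2) for z in(z0,z1)])/1e3
SH={"bar":[box(-85,45,20,0,14),box(45,85,34,0,14)],
 "brush":[box(-85,30,16,0,14),box(30,52,32,0,14),box(52,85,36,0,12)],
 "tray":[box(-125,125,170,0,28)]}
def render(f,n,p,S=4,z=0):
    m=np.zeros((480*S,640*S),np.uint8);c,s=np.cos(p[2]),np.sin(p[2])
    for b in SH[n]:
        w=np.c_[p[0]+c*b[:,0]-s*b[:,1],p[1]+s*b[:,0]+c*b[:,1],b[:,2]+z]
        uv=np.array([proj(f,q) for q in w]);uv=(uv+.5)*S-.5
        cv2.fillConvexPoly(m,cv2.convexHull(np.round(uv*16).astype(np.int32)),255,shift=4)
    return cv2.GaussianBlur(cv2.resize(m,(640,480),interpolation=cv2.INTER_AREA).astype(np.float32)/255,(0,0),1.)
def fit(f,n,p0,z=0,region=None):
    if region is None:
        o=spotter.outline_of(f,n)
        if not o: return None
        region=o[0]["region"]
    r=cv2.GaussianBlur(region.astype(np.float32),(0,0),1.)
    e=lambda q:float(((render(f,n,[q[0]/1e3,q[1]/1e3,q[2]/100],z=z)-r)**2).sum())
    x0=np.array([p0[0]*1e3,p0[1]*1e3,p0[2]*100])
    o=minimize(e,x0,method="Nelder-Mead",options=dict(initial_simplex=[x0]+[x0+d for d in np.diag([8,8,8])],xatol=.05,fatol=.01,maxiter=150))
    q=o.x;return np.array([q[0]/1e3,q[1]/1e3,q[2]/100]),o.fun/region.sum()
E
python3 - <<'E'
from h import *
f=grab_frame("top")
for n,p in dict(bar=(.507,-.314,.29),brush=(.532,-.09,.08),tray=(.525,.135,.15)).items():
    for _ in range(1): print(n,fit(f,n,p))
g=grab_frame("scene")
for n,p in dict(bar=(.507,-.314,.29),brush=(.532,-.09,.08),tray=(.525,.135,.15)).items(): print("scene",n,fit(g,n,p))
E
```

```text
bar (array([ 0.50750129, -0.3128544 ,  0.2611322 ]), np.float64(0.0033057277721159368))
brush (array([ 0.53393921, -0.0950771 ,  0.14463945]), np.float64(0.027988285016102395))
tray (array([0.52671102, 0.13436073, 0.16393267]), np.float64(0.008998012081021068))
scene bar (array([ 0.50927669, -0.31505787,  0.25982998]), np.float64(0.015575776379198561))
scene brush (array([ 0.53495824, -0.09749482,  0.13662922]), np.float64(0.033494818614200554))
scene tray (array([0.52917508, 0.13094176, 0.16524794]), np.float64(0.03159973749695689))
```

```bash
cat >> h.py <<'E'
def head(s=None):
    w,x,y,z=(s or state())["tool_rot"];return np.arctan2(2*(x*y+w*z),1-2*(y*y+z*z))
def go(x,y,z,h):
    s=state();a=head(s);d=np.array([x,y])-s["tool_pos"][:2]
    c,n=np.cos(a),np.sin(a);t=(a-h+np.pi)%(2*np.pi)-np.pi
    print("t %.2f dx %.1f dy %.1f dz %.1f turn %.4f"%(s["time"],1e3*(c*d[0]+n*d[1]),1e3*(n*d[0]-c*d[1]),1e3*(s["tool_pos"][2]-z),t),"| tcp",s["tool_pos"].round(4),"h %.4f"%a,"j6 %.2f"%s["joint_pos"][5],"w %.3f F"%s["gripper_width"],s["contact_force"].round(1))
E
python3 -c "
from h import *
go(.5195,-.310,.20,.261)"
```

```text
t 0.95 dx 429.3 dy -198.8 dz 50.3 turn -0.0173 | tcp [ 0.1508 -0.6065  0.2503] h 0.2437 j6 -0.12 w 1.000 F [-0.4  1.  -0.3]
```

Call:
{"api": "apply_moves", "payload": {
  "series": [
    {"dx": 36,"dy": -16},
    {"dx": 74,"dy": -33},
    {"dx": 111,"dy": -50},
    {"dx": 149,"dy": -67},
    {"dx": 186,"dy": -84}
  ]
}}

```text
invalid input at $.series[0]: expected keys jaw, dx, dy, dz, turn
```

Call:
{"api": "apply_moves", "payload": {
  "series": [
    {"dx": 37,"dy": -17},
    {"dx": 74,"dy": -34},
    {"dx": 111,"dy": -51},
    {"dx": 148,"dy": -68},
    {"dx": 186,"dy": -85}
  ]
}}

```text
invalid input at $.series[0]: expected keys jaw, dx, dy, dz, turn
```

Call:
{"api": "apply_moves", "payload": {
  "series": [
    {"dx": 30,"dy": -15,"dz": 20},
    {"dx": 57,"dy": -30,"dz": 50,"turn": -0.017},
    {"dx": 57,"dy": -30,"dz": 50,"turn": -0.017}
  ]
}}

```text
invalid input at $.series[0]: expected keys jaw, dx, dy, dz, turn
```

Run:
```python
from h import *
f=grab_frame("wrist");save(f,"wrist1");print(fit(f,"bar",(.508,-.314,.261)))
go(.5195,-.310,.025,.261)
```

```text
None
t 1.05 dx 429.3 dy -198.8 dz 225.3 turn -0.0172 | tcp [ 0.1509 -0.6065  0.2503] h 0.2438 j6 -0.12 w 0.995 F [-0.5  0.2  0.1]
```

View pics/wrist1.png

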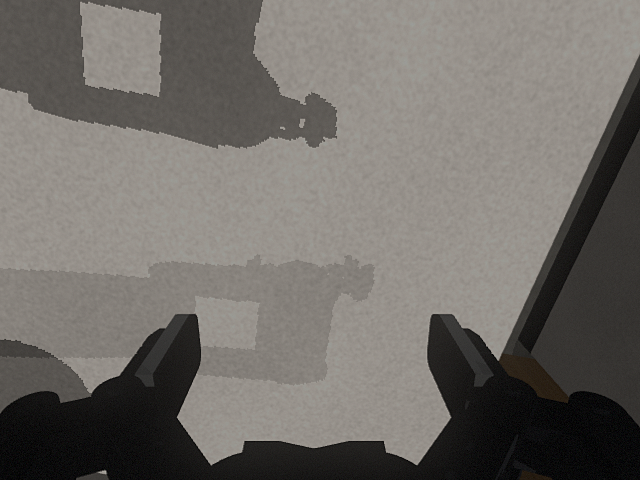

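The move was refused because every row needs all five keys. The wrist view therefore shows only bench and shadows, with the fingertips at about (190, 320) and (440, 320).

Call:
{"api": "apply_moves", "payload": {
  "series": [
    {"dx": 36,"dy": -16,"dz": 0,"turn": 0,"jaw": 0},
    {"dx": 74,"dy": -33,"dz": 0,"turn": 0,"jaw": 0},
    {"dx": 111,"dy": -50,"dz": 0,"turn": 0,"jaw": 0},
    {"dx": 149,"dy": -67,"dz": 0,"turn": 0,"jaw": 0},
    {"dx": 186,"dy": -84,"dz": 0,"turn": 0,"jaw": 0}
  ]
}}

```text
time: 1.47
tool_pos: [0.3123, -0.4788, 0.2505]
tool_rot: [0.0, 0.993, 0.121, 0.0]
contact_force: [0.5, -1.3, 0.5]
gripper_width: 0.999
grasp_force: 0.0
```

Call:
{"api": "apply_moves", "payload": {
  "series": [
    {"dx": 37,"dy": -17,"dz": 0,"turn": 0,"jaw": 0},
    {"dx": 74,"dy": -34,"dz": 0,"turn": 0,"jaw": 0},
    {"dx": 111,"dy": -51,"dz": 0,"turn": 0,"jaw": 0},
    {"dx": 148,"dy": -68,"dz": 0,"turn": 0,"jaw": 0},
    {"dx": 186,"dy": -85,"dz": 0,"turn": 0,"jaw": 0}
  ]
}}

```text
time: 1.88
tool_pos: [0.4724, -0.3512, 0.2506]
tool_rot: [0.0, 0.993, 0.122, 0.0]
contact_force: [-0.1, -0.8, 0.4]
gripper_width: 0.999
grasp_force: 0.0
```

Call:
{"api": "apply_moves", "payload": {
  "series": [
    {"dx": 30,"dy": -15,"dz": 20,"turn": 0,"jaw": 0},
    {"dx": 57,"dy": -30,"dz": 50,"turn": -0.017,"jaw": 0},
    {"dx": 57,"dy": -30,"dz": 50,"turn": -0.017,"jaw": 0}
  ]
}}

```text
time: 2.13
tool_pos: [0.52, -0.3045, 0.1944]
tool_rot: [-0.004, 0.991, 0.133, -0.002]
contact_force: [-1.0, 0.5, -1.4]
gripper_width: 0.999
grasp_force: 0.0
```

Run:
```python
from h import *
f=grab_frame("wrist");save(f,"wrist2");print(fit(f,"bar",(.508,-.314,.261)))
go(.5195,-.310,.025,.261)
```

```text
(array([ 0.50766306, -0.31271201,  0.2604831 ]), np.float64(0.0028919599896017837))
t 2.23 dx 0.1 dy 1.7 dz 173.3 turn 0.0020 | tcp [ 0.5189 -0.3084  0.1983] h 0.2630 j6 0.65 w 1.001 F [ 0.6 -1.2  0.8]
```

View pics/wrist2.png

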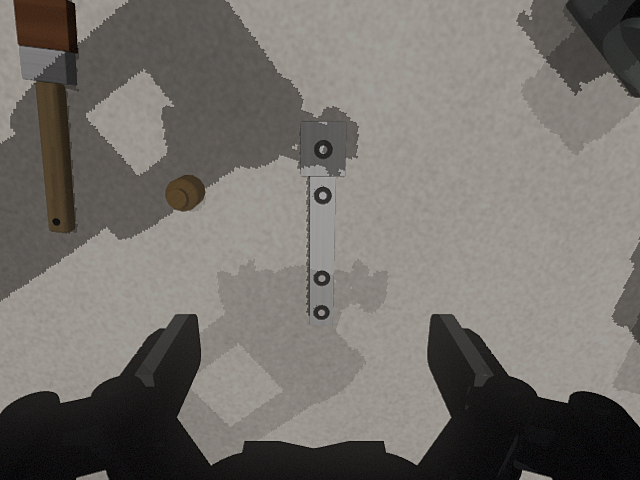

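The bar spans rows 120–325 at column 322, centred between the jaws, with nothing under the fingers. The wrist fit agrees with the top camera to within 1 mm, so I'll go down and grip.

Call:
{"api": "apply_moves", "payload": {
  "series": [
    {"dx": 0,"dy": 1,"dz": 35,"turn": 0,"jaw": 0},
    {"dx": 0,"dy": 1,"dz": 70,"turn": 0,"jaw": 0},
    {"dx": 0,"dy": 1,"dz": 105,"turn": 0,"jaw": 0},
    {"dx": 0,"dy": 1,"dz": 135,"turn": 0,"jaw": 0},
    {"dx": 0,"dy": 1,"dz": 150,"turn": 0,"jaw": 0}
  ]
}}

```text
time: 2.65
tool_pos: [0.5172, -0.3113, 0.0475]
tool_rot: [-0.001, 0.992, 0.129, -0.001]
contact_force: [0.2, 1.4, -1.6]
gripper_width: 1.0
grasp_force: 0.0
```

```bash
python3 -c "
from h import *
go(.5193,-.3096,.022,.2605)"
```

```text
t 2.65 dx 2.5 dy -1.1 dz 25.5 turn -0.0018 | tcp [ 0.5172 -0.3113  0.0475] h 0.2587 j6 0.65 w 1.000 F [ 0.2  1.4 -1.6]
```

Call:
{"api": "apply_moves", "payload": {
  "series": [
    {"dx": 0,"dy": 0,"dz": 20,"turn": 0,"jaw": 0},
    {"dx": 0,"dy": 0,"dz": 28,"turn": 0,"jaw": 0},
    {"dx": 0,"dy": 0,"dz": 28,"turn": 0,"jaw": 0},
    {"dx": 0,"dy": 0,"dz": 28,"turn": 0,"jaw": 0}
  ]
}}

```text
time: 2.98
tool_pos: [0.5196, -0.3121, 0.0235]
tool_rot: [0.001, 0.992, 0.129, 0.0]
contact_force: [-0.5, -0.8, 0.1]
gripper_width: 0.998
grasp_force: 0.0
```

```bash
python3 -c "
from h import *
go(.5193,-.3096,.022,.2605)"
```

```text
t 2.98 dx 0.4 dy -2.4 dz 1.5 turn -0.0008 | tcp [ 0.5196 -0.3121  0.0235] h 0.2597 j6 0.65 w 0.998 F [-0.5 -0.8  0.1]
```

Now shift dy by −2 and close the jaws gradually.

Call:
{"api": "apply_moves", "payload": {
  "series": [
    {"dx": 0,"dy": -2,"dz": 1,"turn": 0,"jaw": 0.3},
    {"dx": 0,"dy": -2,"dz": 1,"turn": 0,"jaw": 0.5},
    {"dx": 0,"dy": -2,"dz": 1,"turn": 0,"jaw": 0.6},
    {"dx": 0,"dy": -2,"dz": 1,"turn": 0,"jaw": 0.7},
    {"dx": 0,"dy": -2,"dz": 1,"turn": 0,"jaw": 0.8}
  ]
}}

```text
time: 3.4
tool_pos: [0.5192, -0.309, 0.022]
tool_rot: [0.0, 0.992, 0.13, 0.0]
contact_force: [-0.5, 0.1, 0.3]
gripper_width: 0.304
grasp_force: 0.0
```

Call:
{"api": "apply_moves", "payload": {
  "series": [
    {"dx": 0,"dy": 0,"dz": 0,"turn": 0,"jaw": 0.9},
    {"dx": 0,"dy": 0,"dz": 0,"turn": 0,"jaw": 1},
    {"dx": 0,"dy": 0,"dz": 0,"turn": 0,"jaw": 1},
    {"dx": 0,"dy": 0,"dz": 0,"turn": 0,"jaw": 1}
  ]
}}

```text
time: 3.73
tool_pos: [0.5194, -0.3092, 0.0221]
tool_rot: [0.0, 0.992, 0.13, 0.0]
contact_force: [-0.1, 0.3, 5.2]
gripper_width: 0.208
grasp_force: 61.8
```

```bash
python3 -c "
from h import *
go(.5193,-.3096,.022,.2605);print(state()['grasp_force'])"
```

```text
t 3.73 dx -0.2 dy 0.4 dz 0.1 turn 0.0003 | tcp [ 0.5194 -0.3092  0.0221] h 0.2608 j6 0.65 w 0.208 F [-0.1  0.3  5.2]
61.81774377822876
```

Call:
{"api": "apply_moves", "payload": {
  "series": [
    {"dx": 0,"dy": 0,"dz": -5,"turn": 0,"jaw": 1},
    {"dx": 0,"dy": 0,"dz": -25,"turn": 0,"jaw": 1},
    {"dx": 0,"dy": 0,"dz": -55,"turn": 0,"jaw": 1},
    {"dx": 0,"dy": 0,"dz": -90,"turn": 0,"jaw": 1},
    {"dx": 0,"dy": 0,"dz": -120,"turn": 0,"jaw": 1}
  ]
}}

```text
time: 4.15
tool_pos: [0.5182, -0.3084, 0.1419]
tool_rot: [-0.001, 0.992, 0.13, -0.001]
contact_force: [0.2, -0.5, -1.1]
gripper_width: 0.211
grasp_force: 61.0
```

Call:
{"api": "apply_moves", "payload": {
  "series": [
    {"dx": 5,"dy": -16,"dz": -30,"turn": 0.02,"jaw": 1},
    {"dx": 12,"dy": -45,"dz": -60,"turn": 0.04,"jaw": 1},
    {"dx": 22,"dy": -80,"dz": -80,"turn": 0.06,"jaw": 1},
    {"dx": 32,"dy": -118,"dz": -90,"turn": 0.08,"jaw": 1},
    {"dx": 42,"dy": -157,"dz": -90,"turn": 0.097,"jaw": 1}
  ]
}}

```text
time: 4.57
tool_pos: [0.5198, -0.1456, 0.2347]
tool_rot: [0.001, 0.997, 0.081, 0.002]
contact_force: [1.2, -0.1, -1.3]
gripper_width: 0.213
grasp_force: 61.1
```

Call:
{"api": "apply_moves", "payload": {
  "series": [
    {"dx": 7,"dy": -39,"dz": 0,"turn": 0,"jaw": 1},
    {"dx": 14,"dy": -78,"dz": 0,"turn": 0,"jaw": 1},
    {"dx": 21,"dy": -117,"dz": 0,"turn": 0,"jaw": 1},
    {"dx": 28,"dy": -156,"dz": 0,"turn": 0,"jaw": 1},
    {"dx": 35,"dy": -195,"dz": 0,"turn": 0,"jaw": 1}
  ]
}}

```text
time: 4.98
tool_pos: [0.5207, 0.0536, 0.2305]
tool_rot: [-0.0, 0.997, 0.082, -0.001]
contact_force: [0.7, -0.2, -2.1]
gripper_width: 0.211
grasp_force: 61.1
```

```bash
python3 -c "
from h import *
go(.53,.13,.25,.164);print(state()['grasp_force'])"
```

```text
t 4.98 dx 21.6 dy -73.8 dz -19.5 turn -0.0004 | tcp [0.5207 0.0536 0.2305] h 0.1636 j6 1.37 w 0.211 F [ 0.7 -0.2 -2.1]
61.06941103935242
```

Call:
{"api": "apply_moves", "payload": {
  "series": [
    {"dx": 0,"dy": -30,"dz": -15,"turn": 0,"jaw": 1},
    {"dx": 0,"dy": -60,"dz": -35,"turn": 0,"jaw": 1},
    {"dx": 0,"dy": -74,"dz": -50,"turn": 0,"jaw": 1},
    {"dx": 0,"dy": -74,"dz": -60,"turn": 0,"jaw": 1},
    {"dx": 0,"dy": -74,"dz": -60,"turn": 0,"jaw": 1}
  ]
}}

```text
time: 5.4
tool_pos: [0.5103, 0.1253, 0.2935]
tool_rot: [0.0, 0.997, 0.083, 0.002]
contact_force: [-0.3, -1.0, -0.6]
gripper_width: 0.215
grasp_force: 61.1
```

Run:
```python
from h import *
f=grab_frame("wrist");save(f,"wrist3")
print(state()["tool_pos"],head())
print([ (o["conf"],o["extent"],o["region"].sum()) for n in("tray","bar","lip","stop") for o in spotter.outline_of(f,n)[:1]])
c,s=np.cos(.164),np.sin(.164)
P=lambda x,y,z:proj(f,[.5267+c*x-s*y,.1344+s*x+c*y,z]).round(1)
print([P(x,y,.028) for x in(-.125,.125) for y in(-.085,.085)],"lip",P(.078,.042,.0285),"stop",P(-.082,.042,.0235))
```

```text
[0.50993574 0.12453436 0.29193915] 0.16417685662715772
[(0.9, [213.6, 35.9, 399.4, 294.9], np.int64(30155)), (0.86, [261.0, 129.6, 363.0, 448.4], np.int64(22127)), (0.98, [211.7, 31.3, 401.5, 293.4], np.int64(29809)), (0.68, [260.6, 129.1, 365.4, 449.5], np.int64(21845))]
[array([386.7, 292.8]), array([229. , 292.8]), array([403. ,  35.6]), array([210.6,  35.4])] lip [261.4  92.1] stop [268.  253.9]
```

View pics/wrist3.png

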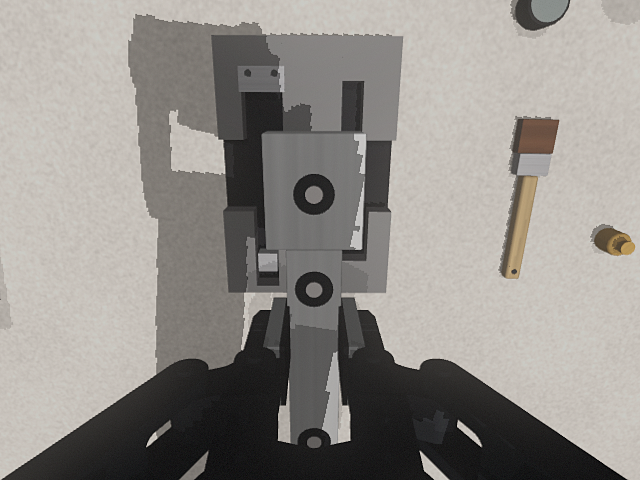

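The view shows tray corners at (212, 36), (403, 36), (229, 293) and (387, 292), with the lip edge at row 92 and the stop face at row 253. All match the projection to within about 1 px, so the tray pose is good. The bar's head end is at row 131. Next I'll check the bar's offset and pitch in the hand.

```bash
cat >> h.py <<'E'
def inhand(f,p,s=None):
    """p: grip x mm, lateral mm, pitch (head-up +), height of underside rel TCP mm -> function mapping bar pt (mm) to pixel"""
    s=s or state();a=head(s);t=np.array(s["tool_pos"])
    X=np.array([np.cos(a),np.sin(a),0]);Y=np.array([-X[1],X[0],0]);Z=np.array([0,0,1.])
    def g(x,y,z):
        u=x-p[0];w=z-7
        return proj(f,t+(X*(u*np.cos(p[2])-w*np.sin(p[2]))+Y*(y+p[1])+Z*(u*np.sin(p[2])+w*np.cos(p[2])+p[3]+7))/1e3)
    return g
def bars(f,pitches=(0.,-.05,.05),gx=12):
    for q in pitches:
        g=inhand(f,(gx,0,q,-22));print(q,"head top",[g(85,y,14).round(1) for y in(17,-17)],"shoulder",[g(45,y,14).round(1) for y in(17,-17)])
E
python3 - <<'E'
from h import *
f=grab_frame("wrist");bars(f)
# blob edges of the bar by gradient: print rows of head front, columns
g=f["pixels"].astype(float).mean(2)
print("front",[int(120+np.argmax(np.abs(np.diff(g[120:145,c])))) for c in(300,320,340)])
print("cols r160",g[160,250:275].astype(int),g[160,355:375].astype(int));print("shoulder col270",g[240:262,275].astype(int))
go(.5198+.012*np.cos(.164),.1758+.012*np.sin(.164),.1,.164)
E
```

```text
0.0 head top [array([261.7, 132.3]), array([368.3, 132.3])] shoulder [array([266.4, 250.3]), array([363.4, 250.2])]
-0.05 head top [array([263. , 130.9]), array([366.8, 130.8])] shoulder [array([266.9, 247.9]), array([362.9, 247.8])]
0.05 head top [array([260.3, 134.5]), array([369.7, 134.4])] shoulder [array([266., 253.]), array([363.9, 252.9])]
front [133, 130, 130]
cols r160 [ 33  34  31  32  31  35  33  35  31  35  32  22  71 117 121 116 115 115
 115 114 115 117 117 118 119] [121 121 120 111 200 201 197 197 202 199 104  52  59  61  61  62  61  63
  63  62]
shoulder col270 [114 113 113 114 115 113 113 115 114 101  69  78 119 159 156 157 156 155
 156 160 174 156]
t 5.70 dx 30.8 dy -49.7 dz 189.7 turn -0.0019 | tcp [0.5092 0.1238 0.2897] h 0.1621 j6 1.51 w 0.214 F [-0.3 -0.1 -1.4]
```

```bash
cat >> h.py <<'E'
TR=(.5267,.1344,.164)
def tr(x,y):
    c,s=np.cos(TR[2]),np.sin(TR[2]);return TR[0]+(c*x-s*y)/1e3,TR[1]+(s*x+c*y)/1e3
def rep():
    """averaged TCP in tray frame (mm)"""
    P=[];F=[];H=[]
    for _ in range(4):
        s=state();P.append(s["tool_pos"]);F.append(s["contact_force"]);H.append(head(s));grab_frame("top")
    p=np.mean(P,0);d=p[:2]-TR[:2];c,s_=np.cos(TR[2]),np.sin(TR[2])
    print("t %.2f tray x %.2f y %.2f z %.2f dh %.4f w %.3f"%(state()["time"],1e3*(c*d[0]+s_*d[1]),1e3*(-s_*d[0]+c*d[1]),1e3*p[2],np.mean(H)-TR[2],s["gripper_width"]),"F",np.mean(F,0).round(1),"sd",(1e3*np.std(P,0)).round(2))
E
python3 -c "
from h import *
rep();go(*tr(16,42),.08,.164)"
```

```text
t 5.90 tray x -18.80 y -7.46 z 290.07 dh -0.0015 w 0.215 F [-0.2 -0.1 -1.1] sd [0.1  0.15 0.3 ]
t 5.90 dx 34.5 dy -49.2 dz 210.7 turn -0.0009 | tcp [0.5096 0.1243 0.2907] h 0.1631 j6 1.51 w 0.213 F [ 0.2 -0.4 -1.2]
```

Call:
{"api": "apply_moves", "payload": {
  "series": [
    {"dx": 10,"dy": -14,"dz": 5,"turn": 0,"jaw": 1},
    {"dx": 25,"dy": -35,"dz": 20,"turn": 0,"jaw": 1},
    {"dx": 34.8,"dy": -49.5,"dz": 50,"turn": -0.0015,"jaw": 1},
    {"dx": 34.8,"dy": -49.5,"dz": 85,"turn": -0.0015,"jaw": 1},
    {"dx": 34.8,"dy": -49.5,"dz": 120,"turn": -0.0015,"jaw": 1}
  ]
}}

```text
time: 6.32
tool_pos: [0.5367, 0.1801, 0.1708]
tool_rot: [-0.0, 0.997, 0.083, 0.001]
contact_force: [-0.6, 0.2, -1.5]
gripper_width: 0.214
grasp_force: 61.1
```

Call:
{"api": "apply_moves", "payload": {
  "series": [
    {"dx": 0,"dy": 0,"dz": 35,"turn": 0,"jaw": 1},
    {"dx": 0,"dy": 0,"dz": 65,"turn": 0,"jaw": 1},
    {"dx": 0,"dy": 0,"dz": 85,"turn": 0,"jaw": 1},
    {"dx": 0,"dy": 0,"dz": 90,"turn": 0,"jaw": 1},
    {"dx": 0,"dy": 0,"dz": 90,"turn": 0,"jaw": 1}
  ]
}}

```text
time: 6.73
tool_pos: [0.5345, 0.1789, 0.0792]
tool_rot: [0.0, 0.997, 0.082, -0.002]
contact_force: [0.1, -0.0, -0.4]
gripper_width: 0.212
grasp_force: 61.0
```

Run:
```python
from h import *
rep();f=grab_frame("wrist");save(f,"wrist4");bars(f)
c=lambda x,y,z:proj(f,[*tr(x,y),z/1e3]).round(1)
print("slot edges at x=60 top",c(60,61,28),c(60,23,28),"lip",c(78,61,28.5),c(78,23,28.5))
```

```text
t 6.93 tray x 16.78 y 42.71 z 81.77 dh 0.0012 w 0.211 F [ 0.2 -0.2 -0.4] sd [1.19 0.26 1.71]
0.0 head top [array([262.2, 132.9]), array([368.2, 132.8])] shoulder [array([266.8, 250.4]), array([363.4, 250.3])]
-0.05 head top [array([263.6, 131.5]), array([366.7, 131.4])] shoulder [array([267.3, 248. ]), array([362.9, 248. ])]
0.05 head top [array([260.9, 135. ]), array([369.6, 134.9])] shoulder [array([266.4, 253.1]), array([364., 253.])]
slot edges at x=60 top [275.3 197.4] [357.9 197.4] lip [274.  157.8] [359.4 157.8]
```

View pics/wrist4.png

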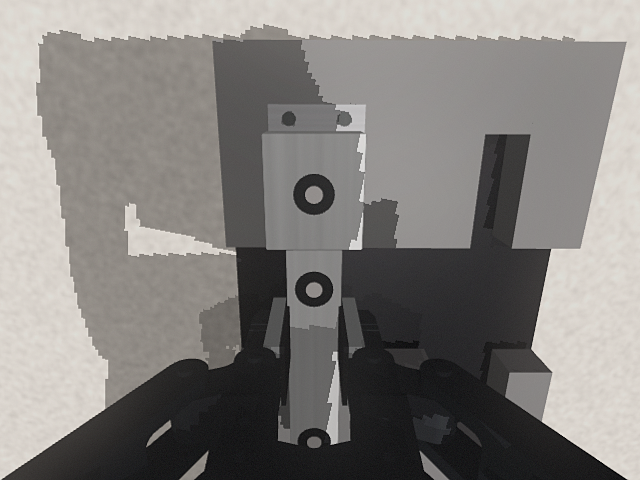

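The bar's head is at columns 262–366, row 131, over the lip plate (columns 267–366, centre 316.5, as predicted for the slot). It sits about 0.4 mm to the left in the hand.

```bash
python3 -c "
from h import *
rep()"
```

```text
t 7.18 tray x 17.72 y 42.81 z 83.32 dh 0.0013 w 0.210 F [-0.3 -0.2 -1.1] sd [0.31 0.05 0.41]
```

Call:
{"api": "apply_moves", "payload": {
  "series": [
    {"dx": -1.5,"dy": 1.1,"dz": 10,"turn": 0.001,"jaw": 1},
    {"dx": -1.5,"dy": 1.1,"dz": 18,"turn": 0.001,"jaw": 1},
    {"dx": -1.5,"dy": 1.1,"dz": 24,"turn": 0.001,"jaw": 1},
    {"dx": -1.5,"dy": 1.1,"dz": 24,"turn": 0.001,"jaw": 1},
    {"dx": -1.5,"dy": 1.1,"dz": 24,"turn": 0.001,"jaw": 1}
  ]
}}

```text
time: 7.6
tool_pos: [0.5338, 0.1778, 0.056]
tool_rot: [0.0, 0.997, 0.082, -0.001]
contact_force: [-0.1, -0.3, -0.9]
gripper_width: 0.214
grasp_force: 61.0
```

```bash
python3 -c "
from h import *
rep();rep()"
```

```text
t 7.80 tray x 14.71 y 41.68 z 56.88 dh 0.0003 w 0.211 F [ 0.1  0.1 -1.1] sd [0.43 0.1  0.58]
t 8.00 tray x 15.28 y 41.69 z 57.73 dh 0.0003 w 0.210 F [-0.2  0.  -1. ] sd [0.04 0.   0.04]
```

Call:
{"api": "apply_moves", "payload": {
  "series": [
    {"dx": 1.5,"dy": 0,"dz": 2,"turn": 0,"jaw": 1},
    {"dx": 1.5,"dy": 0,"dz": 4,"turn": 0,"jaw": 1},
    {"dx": 1.5,"dy": 0,"dz": 6,"turn": 0,"jaw": 1},
    {"dx": 1.5,"dy": 0,"dz": 8,"turn": 0,"jaw": 1},
    {"dx": 1.5,"dy": 0,"dz": 10,"turn": 0,"jaw": 1}
  ]
}}

```text
time: 8.42
tool_pos: [0.5362, 0.1783, 0.0479]
tool_rot: [0.0, 0.997, 0.082, -0.0]
contact_force: [-5.4, -0.5, 7.1]
gripper_width: 0.214
grasp_force: 62.2
```

```bash
python3 -c "
from h import *
rep();f=grab_frame('wrist');save(f,'w5');bars(f,(0,.05,.1))
g=f['pixels'].astype(float).mean(2);print([int(120+np.argmax(np.abs(np.diff(g[120:145,c])))) for c in(290,300,340)],g[160,250:270].astype(int),g[160,358:378].astype(int))"
```

```text
t 8.62 tray x 16.63 y 41.73 z 48.06 dh 0.0004 w 0.213 F [-4.6 -0.5  6.9] sd [0.08 0.03 0.17]
0 head top [array([262.1, 132.6]), array([368.3, 132.5])] shoulder [array([266.8, 250.3]), array([363.5, 250.2])]
0.05 head top [array([260.7, 134.7]), array([369.8, 134.6])] shoulder [array([266.3, 252.9]), array([364.1, 252.8])]
0.1 head top [array([259.3, 137.6]), array([371.3, 137.5])] shoulder [array([265.8, 255.8]), array([364.6, 255.7])]
[134, 134, 122] [ 84  84  82  83  78 117 120 117 117 117 119 100 121 135 133 132 130 131
 131 129] [137 137 137 140 138 135 127 213 169 198 201 200 200 204 184 151 150 151
 151 151]
```

The bar pivots in the grip at about 7 N, so I'll carry on down.

Call:
{"api": "apply_moves", "payload": {
  "series": [
    {"dx": 0,"dy": 0,"dz": 1.5,"turn": 0,"jaw": 1},
    {"dx": 0,"dy": 0,"dz": 3,"turn": 0,"jaw": 1},
    {"dx": 0,"dy": 0,"dz": 4.5,"turn": 0,"jaw": 1},
    {"dx": 0,"dy": 0,"dz": 6,"turn": 0,"jaw": 1},
    {"dx": 0,"dy": 0,"dz": 6,"turn": 0,"jaw": 1}
  ]
}}

```text
time: 9.08
tool_pos: [0.537, 0.1786, 0.0425]
tool_rot: [-0.0, 0.997, 0.082, 0.001]
contact_force: [-3.0, 0.7, 5.9]
gripper_width: 0.214
grasp_force: 62.4
```

```bash
python3 -c "
from h import *
rep();f=grab_frame('wrist');save(f,'w6');bars(f,(.05,.1,.15))
g=f['pixels'].astype(float).mean(2);print([int(120+np.argmax(np.abs(np.diff(g[120:145,c])))) for c in(280,290,300,340)],g[240:270,275].astype(int))"
```

```text
t 9.28 tray x 17.39 y 41.95 z 42.60 dh 0.0005 w 0.214 F [-2.9  0.   5.5] sd [0.01 0.02 0.04]
0.05 head top [array([260.7, 134.7]), array([369.7, 134.6])] shoulder [array([266.3, 252.9]), array([364. , 252.9])]
0.1 head top [array([259.3, 137.6]), array([371.3, 137.5])] shoulder [array([265.8, 255.8]), array([364.5, 255.8])]
0.15 head top [array([257.9, 141.2]), array([372.8, 141.1])] shoulder [array([265.3, 259. ]), array([365. , 258.9])]
[127, 135, 135, 139] [129 128 131 129 128 129 128 128 128 129 130 132 133  59  28  38  36  40
  37  33  37  33  35  33  34  35  36  36  34  35]
```

View pics/w6.png

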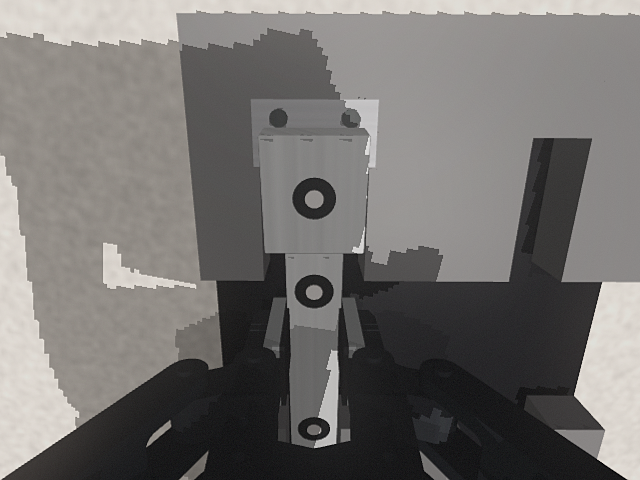

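The bar's head now rests on the lip plate: front edge at row 135, shoulder at row 253, targets at (314, 199), (314, 291) and (314, 429). I'll solve the bar's pitch in the hand from the targets.

```bash
cat >> h.py <<'E'
from scipy.optimize import least_squares
def blob(im,u,v,r=24):
    g=im[v-r:v+r,u-r:u+r].astype(float).mean(2) if im.ndim==3 else im[v-r:v+r,u-r:u+r].astype(float)
    n,l,st,ce=cv2.connectedComponentsWithStats((g<62).astype(np.uint8))
    k=[i for i in range(1,n) if st[i,0]>0 and st[i,1]>0 and st[i,0]+st[i,2]<2*r and st[i,1]+st[i,3]<2*r and st[i,4]>30]
    if not k: return None
    i=max(k,key=lambda j:st[j,4]);x,y,w,h=st[i,:4]
    return np.array([u-r+x+(w-1)/2,v-r+y+(h-1)/2])
TX=None
def solve(f,guess=((314,199),(314,291)),TX=(65,25),front=None):
    im=f["pixels"];o=[blob(im,*g) for g in guess];s=state()
    def e(p):
        g=inhand(f,(p[0],p[1],p[2],p[3]),s);r=[]
        for q,x in zip(o,TX):
            if q is not None: r+=list(g(x,0,14)-q)
        if front: r.append(g(85,0,14)[1]-front)
        r.append((p[3]+22)/6);return r
    q=least_squares(e,[12,0,0.,-22]);print("obs",o,"gx,lat,pitch,h",q.x.round(3),"cost",round(q.cost,3));return q.x
E
python3 - <<'E'
from h import *
f=grab_frame("wrist");s=state()
def M(t,a):
    m=np.eye(4);c,n=np.cos(a),np.sin(a);m[:3,:3]=[[c,n,0],[n,-c,0],[0,0,-1]];m[:3,3]=t;return m
CT=np.array(f["camera_from_world"])@M(s["tool_pos"],head(s))
f2=dict(f);f2["camera_from_world"]=CT@np.linalg.inv(M([.5189,-.3084,.1983],.263))
im=cv2.imread("pics/wrist2.png")
tx=[]
for u,v in((323,149),(323,195),(321,278),(321,312)):
    b=blob(im,u,v,14);
    if b is None: print("none",u,v);b=(u,v)
    w=ray(f2,*b,.014)-[.5077,-.3127,0];tx.append(1e3*(w[0]*np.cos(.2605)+w[1]*np.sin(.2605)))
print(np.round(tx,1))
for nm,gs,fr in(("wrist3",((314,194),(314,289),(314,440)),131.),("wrist4",((314,194),(314,289),(314,440)),131.3),("w6",((314,199),(314,291),(314,429)),135.7)):
    g=dict(f);g["pixels"]=cv2.imread(f"pics/{nm}.png");print(nm);solve(g,gs,tx[:3],fr)
E
```

```text
[ 63.6  28.1 -42.9 -74.4]
wrist3
obs [array([313.5, 194. ]), array([313.5, 289. ]), None] gx,lat,pitch,h [ 12.248   0.578  -0.088 -23.931] cost 0.06
wrist4
obs [array([313.5, 194. ]), array([313.5, 289. ]), None] gx,lat,pitch,h [ 12.391   0.578  -0.1   -23.913] cost 0.059
w6
obs [array([314., 198.]), array([313.5, 291. ]), array([313.5, 428.5])] gx,lat,pitch,h [ 11.746   0.526   0.089 -27.413] cost 2.238
```

Call:
{"api": "apply_moves", "payload": {
  "series": [
    {"dx": -3,"dy": 0.4,"dz": 0,"turn": 0,"jaw": 1},
    {"dx": -6,"dy": 0.4,"dz": 0,"turn": 0,"jaw": 1},
    {"dx": -9,"dy": 0.4,"dz": 0,"turn": 0,"jaw": 1},
    {"dx": -11,"dy": 0.4,"dz": 0,"turn": 0,"jaw": 1},
    {"dx": -11,"dy": 0.4,"dz": 0,"turn": 0,"jaw": 1}
  ]
}}

```text
time: 9.8
tool_pos: [0.5273, 0.1763, 0.0424]
tool_rot: [-0.0, 0.997, 0.082, 0.003]
contact_force: [6.3, 0.9, -0.1]
gripper_width: 0.212
grasp_force: 61.7
```

```bash
python3 -c "
from h import *
rep();f=grab_frame('wrist');save(f,'w7');solve(f,((314,199),(314,291),(314,428)),(63.6,28.1,-42.9))"
```

```text
t 10.00 tray x 7.46 y 41.21 z 42.38 dh -0.0000 w 0.212 F [ 5.9  1.  -0.1] sd [0.01 0.01 0.01]
obs [array([314., 197.]), array([314., 290.]), array([313.5, 429.5])] gx,lat,pitch,h [  9.636   0.47    0.112 -24.079] cost 0.192
```

Call:
{"api": "apply_moves", "payload": {
  "series": [
    {"dx": -2,"dy": -0.3,"dz": 0,"turn": 0,"jaw": 1},
    {"dx": -4,"dy": -0.3,"dz": 0,"turn": 0,"jaw": 1},
    {"dx": -5.5,"dy": -0.3,"dz": 0,"turn": 0,"jaw": 1},
    {"dx": -6.7,"dy": -0.3,"dz": 0,"turn": 0,"jaw": 1},
    {"dx": -6.7,"dy": -0.3,"dz": 0,"turn": 0,"jaw": 1}
  ]
}}

```text
time: 10.47
tool_pos: [0.5216, 0.1755, 0.0427]
tool_rot: [-0.0, 0.997, 0.082, 0.004]
contact_force: [9.1, 1.7, -0.8]
gripper_width: 0.211
grasp_force: 61.5
```

```bash
python3 -c "
from h import *
rep();f=grab_frame('wrist');save(f,'w8');solve(f,((314,197),(314,290),(314,430)),(63.6,28.1,-42.9))
c=lambda x,y,z:proj(f,[*tr(x,y),z/1e3]).round(1)
print('lip edge',c(78,61,28.5),c(78,23,28.5))"
```

```text
t 10.67 tray x 1.78 y 41.35 z 42.67 dh 0.0001 w 0.209 F [ 8.9  1.3 -1.5] sd [0.04 0.01 0.01]
obs [array([314., 197.]), array([314., 290.]), array([313.5, 429.5])] gx,lat,pitch,h [  9.594   0.479   0.115 -24.077] cost 0.188
lip edge [256.3 122. ] [370.1 121.9]
```

View pics/w8.png

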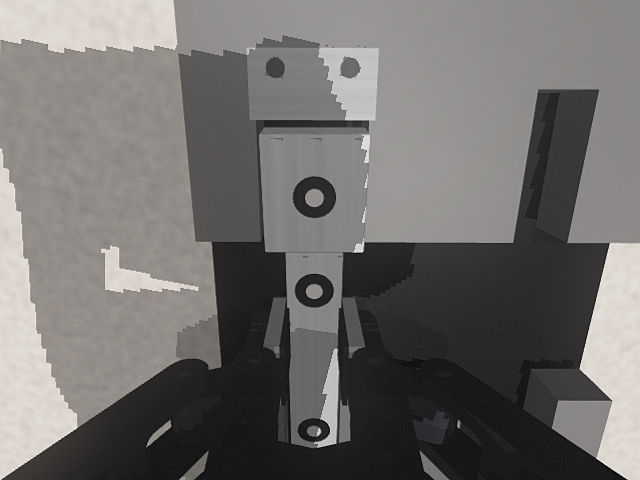

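The lip edge is at row 120 and the head's end face at rows 128–136, so the head is in front of the lip with about a 2 mm gap. The spring reads about 9 N. I'll press 1 mm further and then lower the head.

Call:
{"api": "apply_moves", "payload": {
  "series": [
    {"dx": -1,"dy": 0,"dz": 0,"turn": 0,"jaw": 1},
    {"dx": -1,"dy": 0,"dz": 2,"turn": 0,"jaw": 1},
    {"dx": -1,"dy": 0,"dz": 4,"turn": 0,"jaw": 1},
    {"dx": -1,"dy": 0,"dz": 6,"turn": 0,"jaw": 1},
    {"dx": -1,"dy": 0,"dz": 8,"turn": 0,"jaw": 1}
  ]
}}

```text
time: 11.13
tool_pos: [0.5217, 0.1755, 0.0359]
tool_rot: [-0.0, 0.997, 0.082, 0.005]
contact_force: [10.1, 1.7, 4.5]
gripper_width: 0.216
grasp_force: 62.1
```

```bash
python3 -c "
from h import *
rep();f=grab_frame('wrist');save(f,'w9');solve(f,((314,197),(314,290),(314,430)),(63.6,28.1,-42.9))
"
```

```text
t 11.33 tray x 1.74 y 41.36 z 35.86 dh -0.0000 w 0.211 F [9.1 1.4 4.4] sd [0.03 0.01 0.13]
obs [array([314., 195.]), array([314. , 288.5]), array([313., 433.])] gx,lat,pitch,h [  9.99    0.519   0.073 -24.684] cost 0.548
```

Call:
{"api": "apply_moves", "payload": {
  "series": [
    {"dx": -0.8,"dy": -0.2,"dz": 1,"turn": 0,"jaw": 1},
    {"dx": -0.8,"dy": -0.2,"dz": 2,"turn": 0,"jaw": 1},
    {"dx": -0.8,"dy": -0.2,"dz": 3,"turn": 0,"jaw": 1},
    {"dx": -0.8,"dy": -0.2,"dz": 4,"turn": 0,"jaw": 1},
    {"dx": -0.8,"dy": -0.2,"dz": 4,"turn": 0,"jaw": 1}
  ]
}}

```text
time: 11.8
tool_pos: [0.5216, 0.1757, 0.0325]
tool_rot: [-0.0, 0.997, 0.082, 0.006]
contact_force: [8.7, 2.2, 4.5]
gripper_width: 0.21
grasp_force: 62.3
```

```bash
python3 -c "
from h import *
rep();f=grab_frame('wrist');save(f,'w10');solve(f,((314,195),(314,288),(314,433)),(63.6,28.1,-42.9))
"
```

```text
t 12.00 tray x 1.71 y 41.53 z 32.55 dh -0.0000 w 0.212 F [9.5 1.5 4.9] sd [0.01 0.01 0.05]
obs [array([314., 193.]), array([313.5, 288. ]), None] gx,lat,pitch,h [  7.012   0.492   0.148 -21.959] cost 0.076
```

Call:
{"api": "apply_moves", "payload": {
  "series": [
    {"dx": -0.8,"dy": 0,"dz": 1,"turn": 0,"jaw": 1},
    {"dx": -0.8,"dy": 0,"dz": 2,"turn": 0,"jaw": 1},
    {"dx": -0.8,"dy": 0,"dz": 2.5,"turn": 0,"jaw": 1},
    {"dx": -0.8,"dy": 0,"dz": 2.5,"turn": 0,"jaw": 1}
  ]
}}

```text
time: 12.38
tool_pos: [0.5212, 0.1756, 0.0303]
tool_rot: [-0.0, 0.997, 0.082, 0.006]
contact_force: [10.3, 1.0, 5.5]
gripper_width: 0.216
grasp_force: 62.4
```

```bash
python3 -c "
from h import *
rep();f=grab_frame('wrist');save(f,'w11');solve(f,((314,195),(314,288),(314,433)),(63.6,28.1,-42.9))
"
```

```text
t 12.58 tray x 1.26 y 41.53 z 30.32 dh -0.0000 w 0.213 F [10.2  1.3  5. ] sd [0.02 0.01 0.03]
obs [array([313.5, 192. ]), array([313.5, 287. ]), None] gx,lat,pitch,h [  6.35    0.596   0.161 -21.999] cost 0.002
```

Call:
{"api": "apply_moves", "payload": {
  "series": [
    {"dx": 0,"dy": 0,"dz": 1,"turn": 0,"jaw": 1},
    {"dx": 0,"dy": 0,"dz": 2,"turn": 0,"jaw": 1},
    {"dx": 0,"dy": 0,"dz": 2.5,"turn": 0,"jaw": 1},
    {"dx": 0,"dy": 0,"dz": 2.5,"turn": 0,"jaw": 1}
  ]
}}

```text
time: 12.97
tool_pos: [0.5215, 0.1756, 0.0279]
tool_rot: [-0.001, 0.997, 0.082, 0.007]
contact_force: [10.1, 2.2, 4.1]
gripper_width: 0.212
grasp_force: 62.5
```

```bash
python3 -c "
from h import *
rep();f=grab_frame('wrist');save(f,'w12');solve(f,((314,195),(314,288),(314,433)),(63.6,28.1,-42.9))
"
```

```text
t 13.17 tray x 1.57 y 41.52 z 27.91 dh -0.0001 w 0.212 F [10.6  1.5  4.1] sd [0.02 0.01 0.02]
obs [None, array([313.5, 287. ]), None] gx,lat,pitch,h [ 12.      0.59   -0.213 -22.   ] cost 0.0
```

View pics/w12.png

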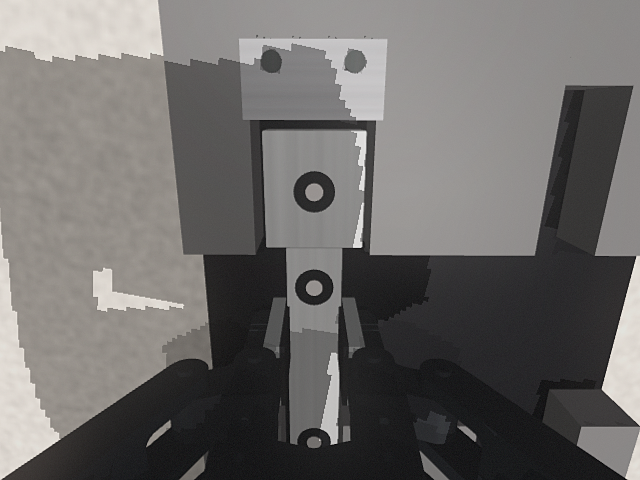

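The head is down in the slot: front edge at row 130, lip edge at row 120, slot walls visible on both sides. The bar looks flat. I'll slide it gently under the lip and watch the force.

Call:
{"api": "apply_moves", "payload": {
  "series": [
    {"dx": 1,"dy": 0,"dz": 0.3,"turn": 0,"jaw": 1},
    {"dx": 2.5,"dy": 0,"dz": 0.3,"turn": 0,"jaw": 1},
    {"dx": 4,"dy": 0,"dz": 0.3,"turn": 0,"jaw": 1},
    {"dx": 5.5,"dy": 0,"dz": 0.3,"turn": 0,"jaw": 1},
    {"dx": 5.5,"dy": 0,"dz": 0.3,"turn": 0,"jaw": 1}
  ]
}}

```text
time: 13.63
tool_pos: [0.524, 0.1761, 0.0277]
tool_rot: [0.0, 0.997, 0.082, 0.002]
contact_force: [-1.0, -1.3, 16.1]
gripper_width: 0.212
grasp_force: 63.9
```

```bash
python3 -c "
from h import *
rep()
f=grab_frame('wrist');save(f,'w13')
g=f['pixels'].astype(float).mean(2);print(g[85:150,290].astype(int))
"
```

```text
t 13.83 tray x 4.20 y 41.59 z 27.72 dh 0.0004 w 0.213 F [-1.2 -1.  16.6] sd [0.02 0.01 0.02]
[126 126 126 127 127 127 126 125 123 124 122 125 123 126 122 122 124 122
 120 119 120 120 119 121 121 121 124 123 121 122 124 122 122 122 120 123
 121 121 123 124 122 125 123 122 105  92 103 108 107 104 110 143 137 138
 138 138 138 137 137 138 138 139 139 137 138]
```

The head touched the lip's face, so it's still a little high. I'll back off, lower further and try again.

Call:
{"api": "apply_moves", "payload": {
  "series": [
    {"dx": -1.5,"dy": 0,"dz": 0,"turn": 0,"jaw": 1},
    {"dx": -3.5,"dy": 0,"dz": 0,"turn": 0,"jaw": 1},
    {"dx": -5.5,"dy": 0,"dz": 0,"turn": 0,"jaw": 1},
    {"dx": -5.5,"dy": 0,"dz": 0,"turn": 0,"jaw": 1},
    {"dx": -5.5,"dy": 0,"dz": 1,"turn": 0,"jaw": 1}
  ]
}}

```text
time: 14.3
tool_pos: [0.5218, 0.1757, 0.0277]
tool_rot: [-0.0, 0.997, 0.082, 0.007]
contact_force: [5.4, 0.4, 16.9]
gripper_width: 0.214
grasp_force: 64.0
```

```bash
python3 -c "
from h import *
rep()
f=grab_frame('wrist');save(f,'w14')
im=f['pixels'];g=im.astype(float).mean(2);print(blob(im,314,190,28),blob(im,314,287,23),blob(im,314,440,20));print(g[112:140,290].astype(int));bars(f,(-.03,0,.03))
for r in (140,240): print(g[r,245:275].astype(int),g[r,355:380].astype(int))
c=lambda x,y,z:proj(f,[*tr(x,y),z/1e3]).round(1)
print('lip',c(78,61,28.5),c(78,61,22))
"
```

```text
t 14.50 tray x 1.86 y 41.53 z 27.75 dh 0.0001 w 0.215 F [ 7.   0.6 12.5] sd [0.01 0.01 0.01]
[314. 191.] [313.5 287. ] None
[121 123 122 123 125 125 125 130 125  46  37  41  42  40  39  36  44  84
 107 138 140 139 137 137 138 138 137 138]
-0.03 head top [array([263.2, 131.9]), array([367.1, 131.8])] shoulder [array([267.2, 248.7]), array([363. , 248.6])]
0 head top [array([262.4, 132.7]), array([367.9, 132.6])] shoulder [array([266.9, 250.1]), array([363.4, 250. ])]
0.03 head top [array([261.6, 133.8]), array([368.8, 133.7])] shoulder [array([266.6, 251.6]), array([363.7, 251.6])]
[ 86  86  87  88  89  75  54  57  58  55  57  59  55  57  58  40  25 121
 143 139 137 136 136 137 136 136 138 139 141 142] [130 221 222 219 220 220 220 220 221 226 223 120  57  64  70  66  67  68
  66  59 133 157 156 154 152]
[ 83  82  81  82  82  81  83  84  82  79  56  56  55  55  56  56  48  34
  28  30  27 135 139 134 131 132 133 131 131 132] [220 217 217 218 226 152 129  83  56  61  62  60  62  60  52 107 152 153
 151 150 151 151 151 149 152]
lip [250.2 123.1] [253.4 122.7]
```

The vertical force means the fingertips are on the tray floor: closed tips reach about 22 mm ahead of the TCP. The bar sits slightly high in the pads, so the head can't go lower while gripped. I'll bring the head lightly up to the lip face, let go there, and press it down from above so the spring seats it.

Call:
{"api": "apply_moves", "payload": {
  "series": [
    {"dx": 0,"dy": 0,"dz": -1.5,"turn": 0,"jaw": 1},
    {"dx": 1.5,"dy": 0,"dz": -1.5,"turn": 0,"jaw": 1},
    {"dx": 3,"dy": 0,"dz": -1.5,"turn": 0,"jaw": 1},
    {"dx": 4.5,"dy": 0,"dz": -1.5,"turn": 0,"jaw": 1},
    {"dx": 4.5,"dy": 0,"dz": -1.5,"turn": 0,"jaw": 1}
  ]
}}

```text
time: 14.97
tool_pos: [0.5231, 0.1759, 0.0277]
tool_rot: [-0.0, 0.997, 0.082, 0.002]
contact_force: [0.7, -0.3, 12.3]
gripper_width: 0.209
grasp_force: 63.5
```

```bash
python3 -c "
from h import *
rep()
f=grab_frame('wrist');save(f,'w15')
g=f['pixels'].astype(float).mean(2);print(g[115:140,290].astype(int),blob(f['pixels'],314,190,28),blob(f['pixels'],314,287,23))
"
```

```text
t 15.17 tray x 3.29 y 41.56 z 27.74 dh 0.0003 w 0.209 F [ 1.  -0.4 12.7] sd [0.01 0.   0.01]
[123 119 120 121 123 121 124 124 125 130 125  47  30  46  86  96 104 110
 142 139 138 138 138 138 137] [314. 192.] [313.5 287. ]
```

Call:
{"api": "apply_moves", "payload": {
  "series": [
    {"dx": 0,"dy": 0,"dz": -0.7,"turn": 0,"jaw": 1},
    {"dx": 0,"dy": 0,"dz": -1.4,"turn": 0,"jaw": 1},
    {"dx": 0,"dy": 0,"dz": -1.4,"turn": 0,"jaw": 1},
    {"dx": 0,"dy": 0,"dz": -1.4,"turn": 0,"jaw": 1}
  ]
}}

```text
time: 15.55
tool_pos: [0.5232, 0.1759, 0.0278]
tool_rot: [-0.0, 0.997, 0.082, 0.003]
contact_force: [6.5, 1.0, 2.7]
gripper_width: 0.213
grasp_force: 62.3
```

```bash
python3 -c "
from h import *
rep()
f=grab_frame('wrist');save(f,'w16')
g=f['pixels'].astype(float).mean(2);print(g[115:140,290].astype(int),blob(f['pixels'],314,190,28),blob(f['pixels'],314,287,23))
"
```

```text
t 15.75 tray x 3.31 y 41.55 z 27.80 dh 0.0001 w 0.214 F [6.2 0.9 3.4] sd [0.   0.01 0.01]
[120 120 121 120 121 121 124 124 125 128 125  48  33  48  87  95 104 112
 142 140 136 138 138 137 138] [314.  191.5] [313.5 287. ]
```

Call:
{"api": "apply_moves", "payload": {
  "series": [
    {"dx": 1,"dy": 0,"dz": 0,"turn": 0,"jaw": 1},
    {"dx": 2,"dy": 0,"dz": 0,"turn": 0,"jaw": 1},
    {"dx": 3,"dy": 0,"dz": 0,"turn": 0,"jaw": 1},
    {"dx": 3,"dy": 0,"dz": 0,"turn": 0,"jaw": 1}
  ]
}}

```text
time: 16.13
tool_pos: [0.5252, 0.1763, 0.0278]
tool_rot: [-0.0, 0.997, 0.082, 0.002]
contact_force: [3.5, 0.1, 6.9]
gripper_width: 0.215
grasp_force: 62.8
```

```bash
python3 -c "
from h import *
rep()
f=grab_frame('wrist');save(f,'w17')
g=f['pixels'].astype(float).mean(2);print(g[115:145,290].astype(int),blob(f['pixels'],314,190,28),blob(f['pixels'],314,287,23))
"
```

```text
t 16.33 tray x 5.39 y 41.57 z 27.77 dh 0.0003 w 0.211 F [ 3.1 -0.2  7.2] sd [0.01 0.02 0.01]
[121 123 122 122 123 123 123 122 120 121 121 122 122 123 123 125 125 122
 113 106 106 106 105 104 117 143 139 138 137 138] [314. 192.] [313.5 287. ]
```

The head end is now about 1 mm under the lip (lip edge at row 132, head front at 129) and the bar hasn't slipped in the hand. The earlier resistance was fingertip friction on the floor. I'll unload a little and continue.

Call:
{"api": "apply_moves", "payload": {
  "series": [
    {"dx": 1,"dy": 0,"dz": -0.8,"turn": 0,"jaw": 1},
    {"dx": 2,"dy": 0,"dz": -0.8,"turn": 0,"jaw": 1},
    {"dx": 3,"dy": 0,"dz": -0.8,"turn": 0,"jaw": 1},
    {"dx": 4,"dy": 0,"dz": -0.8,"turn": 0,"jaw": 1},
    {"dx": 4,"dy": 0,"dz": -0.8,"turn": 0,"jaw": 1}
  ]
}}

```text
time: 16.8
tool_pos: [0.528, 0.1768, 0.0277]
tool_rot: [0.0, 0.997, 0.082, 0.0]
contact_force: [1.2, -0.9, 9.1]
gripper_width: 0.21
grasp_force: 62.9
```

```bash
python3 -c "
from h import *
rep()
f=grab_frame('wrist');save(f,'w18')
g=f['pixels'].astype(float).mean(2);print(g[125:165,290].astype(int),blob(f['pixels'],314,190,28),blob(f['pixels'],314,287,23))
"
```

```text
t 17.00 tray x 8.17 y 41.61 z 27.75 dh 0.0004 w 0.208 F [ 1.2 -0.7  8.6] sd [0.01 0.02 0.01]
[117 121 121 122 121 120 121 118 118 118 119 120 119 122 124 122 123 119
 106 106 105 106 111 143 139 137 137 138 137 137 137 137 137 137 136 137
 137 135 136 137] [314. 192.] [313.5 287. ]
```

The head is about 4 mm under the lip (edge at row 143). I'll let go so the spring seats it.

Call:
{"api": "apply_moves", "payload": {
  "series": [
    {"dx": 1,"dy": 0,"dz": -0.5,"turn": 0,"jaw": 1},
    {"dx": 1,"dy": 0,"dz": -0.5,"turn": 0,"jaw": 0.75},
    {"dx": 1,"dy": 0,"dz": -0.5,"turn": 0,"jaw": 0.65},
    {"dx": 1,"dy": 0,"dz": -0.5,"turn": 0,"jaw": 0.55},
    {"dx": 1,"dy": 0,"dz": -0.5,"turn": 0,"jaw": 0.5}
  ]
}}

```text
time: 17.47
tool_pos: [0.527, 0.1768, 0.026]
tool_rot: [0.0, 0.997, 0.082, -0.001]
contact_force: [-0.0, 0.3, 0.5]
gripper_width: 0.499
grasp_force: 0.0
```

Call:
{"api": "apply_moves", "payload": {
  "series": [
    {"dx": 0,"dy": 0,"dz": -10,"turn": 0,"jaw": 0.4},
    {"dx": 0,"dy": 0,"dz": -30,"turn": 0,"jaw": 0.4},
    {"dx": 0,"dy": 0,"dz": -65,"turn": 0,"jaw": 0.3},
    {"dx": 0,"dy": 0,"dz": -105,"turn": 0,"jaw": 0.2},
    {"dx": -20,"dy": 0,"dz": -145,"turn": 0,"jaw": 0.1}
  ]
}}

```text
time: 17.88
tool_pos: [0.5112, 0.174, 0.1721]
tool_rot: [-0.0, 0.997, 0.082, 0.001]
contact_force: [0.6, -0.5, 1.3]
gripper_width: 0.896
grasp_force: 0.0
```

Call:
{"api": "apply_moves", "payload": {
  "series": [
    {"dx": -40,"dy": 10,"dz": -30,"turn": 0,"jaw": 0},
    {"dx": -65,"dy": 20,"dz": -60,"turn": 0,"jaw": 0},
    {"dx": -80,"dy": 25,"dz": -80,"turn": 0,"jaw": 0},
    {"dx": -80,"dy": 25,"dz": -80,"turn": 0,"jaw": 0}
  ]
}}

```text
time: 18.22
tool_pos: [0.4353, 0.1357, 0.2569]
tool_rot: [-0.0, 0.997, 0.082, 0.006]
contact_force: [1.1, 0.6, 0.6]
gripper_width: 0.998
grasp_force: 0.0
```

Run:
```python
from h import *
rep();f=grab_frame("wrist");save(f,"w19")
c=lambda x,y,z:proj(f,[*tr(x,y),z/1e3]).round(1)
print("targets exp",[c(x,42,20) for x in(63.6,28.1,-42.9,-74.4)],"tail",c(-85,42,20),"shoulder",c(45,42,20),"stopback",c(-85,42,23.5))
print(fit(f,"brush",(.534,-.095,.14)))
l,t=c(130,90,28);r,b=c(-125,-90,28);print(l,t,r,b)
```

```text
t 18.42 tray x -89.87 y 16.51 z 253.14 dh -0.0001 w 0.999 F [0.5 0.  0.1] sd [0.22 0.2  2.63]
targets exp [array([282. ,   9.4]), array([283.1,  58.9]), array([285.2, 148.2]), array([286. , 184.3])] tail [286.2 195.9] shoulder [282.6  35.8] stopback [286.  196.8]
(array([ 0.53333273, -0.09446547,  0.1447791 ]), np.float64(0.04634945693021101))
211.4 -98.7 431.1 240.8
```

View pics/w19.png

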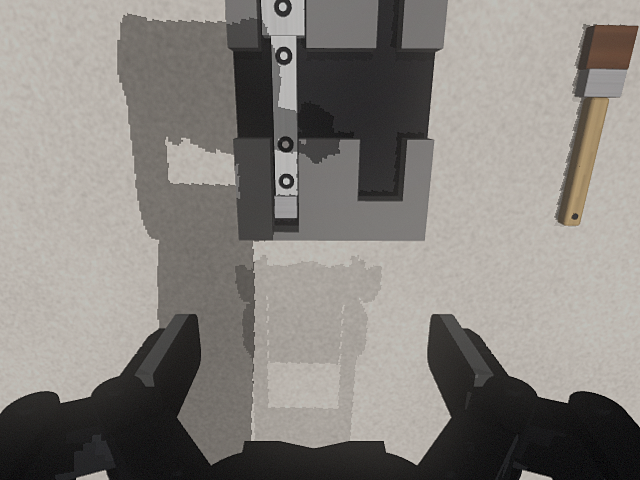

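The targets line up along the slot at (283, 7), (284, 55), (286, 144) and (287, 181). The shoulder at row 36 and tail/stop boundary at row 196 match the projected home pose. Now for the brush.

Run:
```python
from h import *
rep();go(.5476,-.0928,.18,.1445)
```

```text
t 18.72 tray x -90.33 y 16.88 z 247.80 dh 0.0005 w 1.004 F [-0.2  0.1 -0.2] sd [0.07 0.02 0.13]
t 18.72 dx 73.5 dy 244.4 dz 68.3 turn 0.0200 | tcp [0.435  0.1363 0.2483] h 0.1645 j6 1.55 w 0.995 F [ 0.7  0.  -0.2]
```

Call:
{"api": "apply_moves", "payload": {
  "series": [
    {"dx": 8,"dy": 25,"dz": 0,"turn": 0,"jaw": 0},
    {"dx": 19,"dy": 63,"dz": 0,"turn": 0,"jaw": 0},
    {"dx": 31,"dy": 101,"dz": 10,"turn": 0,"jaw": 0},
    {"dx": 42,"dy": 139,"dz": 15,"turn": 0.01,"jaw": 0},
    {"dx": 54,"dy": 177,"dz": 15,"turn": 0.02,"jaw": 0}
  ]
}}

```text
time: 19.13
tool_pos: [0.5172, -0.0311, 0.2325]
tool_rot: [-0.0, 0.997, 0.072, -0.001]
contact_force: [0.1, 0.1, -0.7]
gripper_width: 0.995
grasp_force: 0.0
```

Call:
{"api": "apply_moves", "payload": {
  "series": [
    {"dx": 9,"dy": 30,"dz": 10,"turn": 0,"jaw": 0},
    {"dx": 17,"dy": 55,"dz": 20,"turn": 0,"jaw": 0},
    {"dx": 20,"dy": 67,"dz": 35,"turn": 0,"jaw": 0},
    {"dx": 20,"dy": 67,"dz": 45,"turn": 0,"jaw": 0},
    {"dx": 20,"dy": 67,"dz": 50,"turn": 0,"jaw": 0}
  ]
}}

```text
time: 19.55
tool_pos: [0.5458, -0.093, 0.1817]
tool_rot: [-0.001, 0.997, 0.071, -0.002]
contact_force: [0.1, -0.3, -0.1]
gripper_width: 1.0
grasp_force: 0.0
```

Run:
```python
from h import *
rep();f=grab_frame("wrist");save(f,"w20")
r=fit(f,"brush",(.534,-.095,.144));print(r);p=r[0]
go(p[0]+.014*np.cos(p[2]),p[1]+.014*np.sin(p[2]),.06,p[2])
# bar end check from top
t=grab_frame("top");print(fit(t,"brush",(.534,-.095,.144)))
```

```text
t 19.75 tray x -18.14 y -226.74 z 182.43 dh -0.0196 w 0.995 F [-0.2  0.   0. ] sd [0.33 0.43 0.97]
(array([ 0.53411661, -0.09444403,  0.14605552]), np.float64(0.008369479733880006))
t 19.85 dx 0.7 dy 0.3 dz 125.6 turn -0.0004 | tcp [ 0.5472 -0.0922  0.1856] h 0.1456 j6 1.12 w 0.999 F [ 0.8 -0.  -0.6]
(array([ 0.5315591 , -0.09559648,  0.15114402]), np.float64(1.5609703063964844))
```

Call:
{"api": "apply_moves", "payload": {
  "series": [
    {"dx": 0.5,"dy": 0,"dz": 30,"turn": 0,"jaw": 0},
    {"dx": 0.5,"dy": 0,"dz": 70,"turn": 0,"jaw": 0},
    {"dx": 0.5,"dy": 0,"dz": 105,"turn": 0,"jaw": 0},
    {"dx": 0.5,"dy": 0,"dz": 130,"turn": 0,"jaw": 0},
    {"dx": 0.5,"dy": 0,"dz": 140,"turn": 0,"jaw": 0}
  ]
}}

```text
time: 20.37
tool_pos: [0.5445, -0.0918, 0.0404]
tool_rot: [-0.001, 0.997, 0.072, -0.003]
contact_force: [-1.0, 1.0, -1.3]
gripper_width: 1.001
grasp_force: 0.0
```

Run:
```python
from h import *
rep();rep();go(.5341+.014*np.cos(.146),-.0944+.014*np.sin(.146),.025,.146)
```

```text
t 20.57 tray x -18.36 y -226.62 z 42.07 dh -0.0194 w 1.004 F [-1.   0.1 -0.2] sd [1.27 0.43 1.9 ]
t 20.77 tray x -15.06 y -228.40 z 46.99 dh -0.0195 w 0.997 F [-0.1  0.2  0.9] sd [0.27 0.1  0.37]
t 20.77 dx -0.9 dy -1.2 dz 21.9 turn -0.0017 | tcp [ 0.549  -0.0934  0.0469] h 0.1443 j6 1.12 w 1.001 F [ 0.1  0.1 -0.7]
```

Call:
{"api": "apply_moves", "payload": {
  "series": [
    {"dx": -0.5,"dy": -0.8,"dz": 8,"turn": 0,"jaw": 0},
    {"dx": -0.7,"dy": -1,"dz": 15,"turn": 0,"jaw": 0},
    {"dx": -0.7,"dy": -1,"dz": 20,"turn": 0,"jaw": 0.3},
    {"dx": -0.7,"dy": -1,"dz": 21,"turn": 0,"jaw": 0.5},
    {"dx": -0.7,"dy": -1,"dz": 21,"turn": 0,"jaw": 0.6}
  ]
}}

```text
time: 21.18
tool_pos: [0.5456, -0.0918, 0.0223]
tool_rot: [-0.0, 0.997, 0.072, -0.001]
contact_force: [0.5, 0.2, -0.6]
gripper_width: 0.605
grasp_force: 0.0
```

Run:
```python
from h import *
rep();go(.5341+.014*np.cos(.146),-.0944+.014*np.sin(.146),.025,.146)
```

```text
t 21.38 tray x -17.75 y -226.49 z 22.97 dh -0.0197 w 0.399 F [ 0.5 -0.1 -0.2] sd [0.36 0.1  0.45]
t 21.38 dx 1.2 dy 0.4 dz -1.3 turn -0.0017 | tcp [ 0.5467 -0.0921  0.0237] h 0.1443 j6 1.13 w 0.398 F [ 0.7 -0.1 -0.1]
```

Call:
{"api": "apply_moves", "payload": {
  "series": [
    {"dx": 0.5,"dy": 0.4,"dz": -0.8,"turn": -0.0015,"jaw": 0.7},
    {"dx": 0.5,"dy": 0.4,"dz": -0.8,"turn": -0.0015,"jaw": 0.75},
    {"dx": 0.5,"dy": 0.4,"dz": -0.8,"turn": -0.0015,"jaw": 0.8},
    {"dx": 0.5,"dy": 0.4,"dz": -0.8,"turn": -0.0015,"jaw": 0.9},
    {"dx": 0.5,"dy": 0.4,"dz": -0.8,"turn": -0.0015,"jaw": 1}
  ]
}}

```text
time: 21.8
tool_pos: [0.5475, -0.0925, 0.0249]
tool_rot: [0.0, 0.997, 0.073, 0.0]
contact_force: [-0.5, 0.2, 3.3]
gripper_width: 0.162
grasp_force: 60.1
```

Call:
{"api": "apply_moves", "payload": {
  "series": [
    {"dx": 0,"dy": 0,"dz": 0,"turn": 0,"jaw": 1},
    {"dx": 0,"dy": 0,"dz": 0,"turn": 0,"jaw": 1},
    {"dx": 0,"dy": 0,"dz": 0,"turn": 0,"jaw": 1}
  ]
}}

```text
time: 22.05
tool_pos: [0.5475, -0.0925, 0.0249]
tool_rot: [0.0, 0.997, 0.073, 0.0]
contact_force: [-0.9, -0.0, 4.8]
gripper_width: 0.166
grasp_force: 60.3
```

Run:
```python
from h import *
rep();s=state();print(s["grasp_force"],s["tool_pos"])
```

```text
t 22.25 tray x -16.56 y -227.27 z 24.85 dh -0.0182 w 0.166 F [-1.2  0.3  5.1] sd [0.01 0.01 0.01]
60.29520034790039 [ 0.54744994 -0.09254184  0.0248413 ]
```

Call:
{"api": "apply_moves", "payload": {
  "series": [
    {"dx": 0,"dy": 0,"dz": -5,"turn": 0,"jaw": 1},
    {"dx": 0,"dy": 0,"dz": -25,"turn": 0,"jaw": 1},
    {"dx": 0,"dy": 0,"dz": -60,"turn": 0,"jaw": 1},
    {"dx": 0,"dy": 0,"dz": -100,"turn": 0,"jaw": 1},
    {"dx": 0,"dy": 0,"dz": -135,"turn": 0,"jaw": 1}
  ]
}}

```text
time: 22.67
tool_pos: [0.5462, -0.092, 0.1601]
tool_rot: [-0.0, 0.997, 0.073, -0.001]
contact_force: [-0.0, -0.1, -0.3]
gripper_width: 0.163
grasp_force: 59.7
```

Call:
{"api": "apply_moves", "payload": {
  "series": [
    {"dx": 0,"dy": 0,"dz": -20,"turn": -0.05,"jaw": 1},
    {"dx": 0,"dy": 0,"dz": -30,"turn": -0.15,"jaw": 1},
    {"dx": 0,"dy": 0,"dz": -30,"turn": -0.26,"jaw": 1},
    {"dx": 0,"dy": 0,"dz": -30,"turn": -0.38,"jaw": 1},
    {"dx": 0,"dy": 0,"dz": -30,"turn": -0.5,"jaw": 1}
  ]
}}

```text
time: 23.08
tool_pos: [0.5466, -0.0922, 0.189]
tool_rot: [-0.0, 0.947, 0.32, -0.0]
contact_force: [0.1, -0.6, -0.1]
gripper_width: 0.162
grasp_force: 59.7
```

Call:
{"api": "apply_moves", "payload": {
  "series": [
    {"dx": 0,"dy": 0,"dz": 0,"turn": -0.12,"jaw": 1},
    {"dx": 0,"dy": 0,"dz": 0,"turn": -0.24,"jaw": 1},
    {"dx": 0,"dy": 0,"dz": 0,"turn": -0.36,"jaw": 1},
    {"dx": 0,"dy": 0,"dz": 0,"turn": -0.48,"jaw": 1},
    {"dx": 0,"dy": 0,"dz": 0,"turn": -0.6,"jaw": 1}
  ]
}}

```text
time: 23.5
tool_pos: [0.5464, -0.0921, 0.1883]
tool_rot: [-0.001, 0.81, 0.586, -0.0]
contact_force: [0.0, 0.2, -0.2]
gripper_width: 0.163
grasp_force: 59.7
```

Call:
{"api": "apply_moves", "payload": {
  "series": [
    {"dx": 0,"dy": 0,"dz": 0,"turn": -0.12,"jaw": 1},
    {"dx": 0,"dy": 0,"dz": 0,"turn": -0.24,"jaw": 1},
    {"dx": 0,"dy": 0,"dz": 0,"turn": -0.36,"jaw": 1},
    {"dx": 0,"dy": 0,"dz": 0,"turn": -0.48,"jaw": 1},
    {"dx": 0,"dy": 0,"dz": 0,"turn": -0.6,"jaw": 1}
  ]
}}

```text
time: 23.92
tool_pos: [0.5464, -0.0921, 0.1883]
tool_rot: [-0.001, 0.601, 0.799, -0.0]
contact_force: [1.4, 0.0, -0.7]
gripper_width: 0.163
grasp_force: 59.7
```

Call:
{"api": "apply_moves", "payload": {
  "series": [
    {"dx": 0,"dy": 0,"dz": 0,"turn": -0.12,"jaw": 1},
    {"dx": 0,"dy": 0,"dz": 0,"turn": -0.24,"jaw": 1},
    {"dx": 0,"dy": 0,"dz": 0,"turn": -0.36,"jaw": 1},
    {"dx": 0,"dy": 0,"dz": 0,"turn": -0.48,"jaw": 1},
    {"dx": 0,"dy": 0,"dz": 0,"turn": -0.6,"jaw": 1}
  ]
}}

```text
time: 24.33
tool_pos: [0.5464, -0.0921, 0.1883]
tool_rot: [-0.001, 0.338, 0.941, 0.0]
contact_force: [0.1, 0.0, -1.1]
gripper_width: 0.161
grasp_force: 59.7
```

Call:
{"api": "apply_moves", "payload": {
  "series": [
    {"dx": 0,"dy": 0,"dz": 0,"turn": -0.12,"jaw": 1},
    {"dx": 0,"dy": 0,"dz": 0,"turn": -0.24,"jaw": 1},
    {"dx": 0,"dy": 0,"dz": 0,"turn": -0.36,"jaw": 1},
    {"dx": 0,"dy": 0,"dz": 0,"turn": -0.46,"jaw": 1},
    {"dx": 0,"dy": 0,"dz": 0,"turn": -0.54,"jaw": 1}
  ]
}}

```text
time: 24.75
tool_pos: [0.5464, -0.0921, 0.1883]
tool_rot: [-0.001, 0.075, 0.997, 0.0]
contact_force: [-0.1, 0.3, -0.3]
gripper_width: 0.163
grasp_force: 59.7
```

Run:
```python
from h import *
rep();go(*tr(-13.5,-42),.19,.164+np.pi)
```

```text
t 24.95 tray x -17.52 y -226.71 z 188.42 dh 2.8240 w 0.161 F [ 0.  -0.3 -0.5] sd [0.06 0.02 0.08]
t 24.95 dx 54.8 dy 176.5 dz -1.3 turn -0.3218 | tcp [ 0.5466 -0.0922  0.1887] h 2.9838 j6 -1.71 w 0.165 F [-0.3 -0.6 -0.6]
```

Call:
{"api": "apply_moves", "payload": {
  "series": [
    {"dx": 6,"dy": 20,"dz": 0,"turn": -0.06,"jaw": 1},
    {"dx": 18,"dy": 57,"dz": 0,"turn": -0.14,"jaw": 1},
    {"dx": 30,"dy": 95,"dz": 0,"turn": -0.22,"jaw": 1},
    {"dx": 41,"dy": 132,"dz": 0,"turn": -0.29,"jaw": 1},
    {"dx": 49,"dy": 160,"dz": 0,"turn": -0.322,"jaw": 1}
  ]
}}

```text
time: 25.37
tool_pos: [0.5225, 0.0757, 0.1891]
tool_rot: [-0.0, -0.084, 0.996, 0.0]
contact_force: [0.3, 0.1, 0.6]
gripper_width: 0.161
grasp_force: 59.7
```

Run:
```python
from h import *
rep();f=grab_frame("wrist");save(f,"w21");go(*tr(-13.5,-42),.06,.164+np.pi)
s=state();a=head(s);z=s["tool_pos"][2]-.025
r=fit(f,"brush",(s["tool_pos"][0]-.0135*np.cos(a),s["tool_pos"][1]-.0135*np.sin(a),a),z=z)
if r is not None:
    p=r[0];d=s["tool_pos"][:2]-p[:2];print(r,"b,lat mm",1e3*(d[0]*np.cos(a)+d[1]*np.sin(a)),1e3*(-d[0]*np.sin(a)+d[1]*np.cos(a)),"dh",p[2]-a)
```

```text
t 25.57 tray x -13.60 y -56.22 z 189.07 dh -3.1362 w 0.162 F [-0.3  0.5 -0.3] sd [0.36 1.69 0.02]
t 25.62 dx 0.2 dy 18.0 dz 129.2 turn 0.0014 | tcp [0.5234 0.073  0.1892] h -2.9762 j6 -1.74 w 0.167 F [ 0.3  1.  -0.4]
(array([ 0.53680062,  0.0764879 , -2.97559588]), np.float64(0.07737632886998402)) b,lat mm 13.772189434956228 1.1941055617948428 dh 0.0006323686070732748
```

Call:
{"api": "apply_moves", "payload": {
  "series": [
    {"dx": 0,"dy": 8,"dz": 10,"turn": 0.001,"jaw": 1},
    {"dx": 0,"dy": 16,"dz": 35,"turn": 0.001,"jaw": 1},
    {"dx": 0,"dy": 17.5,"dz": 65,"turn": 0.001,"jaw": 1},
    {"dx": 0,"dy": 17.5,"dz": 95,"turn": 0.001,"jaw": 1},
    {"dx": 0,"dy": 17.5,"dz": 115,"turn": 0.001,"jaw": 1}
  ]
}}

```text
time: 26.08
tool_pos: [0.5187, 0.09, 0.0705]
tool_rot: [-0.002, -0.081, 0.997, 0.0]
contact_force: [-0.4, 0.3, -1.6]
gripper_width: 0.164
grasp_force: 59.6
```

Run:
```python
from h import *
rep();rep();f=grab_frame("wrist");save(f,"w22");go(*tr(-13.5,-42),.05,.164+np.pi)
g=inhand(f,(13.5,0,0,-25))
o=spotter.outline_of(f,"brush")
print("bristle tip corners",[g(85,y,12).round(1) for y in(18,-18)],"base",[g(55,y,12).round(1) for y in(18,-18)],"ferrule",[g(41,y,14).round(1) for y in(16,-16)])
m=o[0]["region"];print(o[0]["conf"],o[0]["extent"])
for x,w in((80,12),(65,12),(41,14)):
    r=int(round(g(x,0,w)[1]));c=np.where(m[r])[0];print(x,r,c.min(),c.max(),"exp",[g(x,y,w)[0].round(1) for y in((18,-18) if x>52 else (16,-16))])
```

```text
t 26.28 tray x -16.34 y -42.37 z 69.48 dh -3.1423 w 0.162 F [-0.6  0.  -1.5] sd [1.21 0.09 1.9 ]
t 26.48 tray x -12.26 y -42.70 z 75.51 dh -3.1414 w 0.165 F [ 0.5  0.3 -0.5] sd [0.72 0.09 0.97]
t 26.53 dx 1.7 dy 0.5 dz 26.2 turn 0.0008 | tcp [0.522  0.0905 0.0762] h -2.9768 j6 -1.70 w 0.162 F [-0.6  0.8 -0. ]
bristle tip corners [array([258.3, 135.3]), array([366.5, 135.2])] base [array([262.1, 222.1]), array([363.1, 222. ])] ferrule [array([268.5, 260.7]), array([356.7, 260.7])]
0.9 [263.6, 134.4, 366.0, 448.5]
80 151 261 366 exp [np.float64(259.0), np.float64(365.9)]
65 194 262 364 exp [np.float64(260.9), np.float64(364.2)]
41 261 270 357 exp [np.float64(268.5), np.float64(356.7)]
```

Call:
{"api": "apply_moves", "payload": {
  "series": [
    {"dx": 1,"dy": 0.3,"dz": 8,"turn": 0.0008,"jaw": 1},
    {"dx": 1.5,"dy": 0.5,"dz": 14,"turn": 0.0008,"jaw": 1},
    {"dx": 1.5,"dy": 0.5,"dz": 17,"turn": 0.0008,"jaw": 1},
    {"dx": 1.5,"dy": 0.5,"dz": 17,"turn": 0.0008,"jaw": 1},
    {"dx": 1.5,"dy": 0.5,"dz": 17,"turn": 0.0008,"jaw": 1}
  ]
}}

```text
time: 27.0
tool_pos: [0.5185, 0.0908, 0.0566]
tool_rot: [-0.001, -0.082, 0.997, 0.0]
contact_force: [-0.1, 0.0, -0.1]
gripper_width: 0.166
grasp_force: 59.7
```

Run:
```python
from h import *
rep();rep();rep()
f=grab_frame("wrist");save(f,"w23");im=f["pixels"].astype(float).mean(2)
c=lambda x,y,z:proj(f,[*tr(x,y),z/1e3]).round(1)
print("slot edges pred x=-80",c(-80,-22,28),c(-80,-62,28))
r=int(c(-80,-42,28)[1]);print(r,im[r,225:285].astype(int),im[r,350:410].astype(int))
```

```text
t 27.20 tray x -14.81 y -41.72 z 57.07 dh -3.1412 w 0.164 F [ 0.   0.5 -0.1] sd [0.27 0.01 0.33]
t 27.40 tray x -14.49 y -41.78 z 57.54 dh -3.1412 w 0.165 F [-0.3 -0.4 -0.8] sd [0.02 0.01 0.02]
t 27.60 tray x -14.61 y -41.77 z 57.42 dh -3.1412 w 0.162 F [-0.2  0.1 -0.6] sd [0.04 0.01 0.05]
slot edges pred x=-80 [364.9 150.1] [258.7 150.1]
150 [127 128 128 126 126 127 128 126 126 126 126 126 128 126 127 127 125 127
 126 125 127 126 126 127 125 126 126 127 127 125 126 126 125 126 126 133
  79  69  80  78  79  79  80  80  79  79  79  79  81  78  76  78  81  78
  77  77  79  79  80  78] [75 75 75 75 73 73 73 72 75 75 74 75 73 74 75 67 57 53 57 57 55 53 58 63
 63 63 66 63 63 64 61 64 64 63 64 63 63 61 64 61 63 64 63 62 61 63 60 61
 62 58 63 60 61 61 63 60 62 61 64 62]
```

Call:
{"api": "apply_moves", "payload": {
  "series": [
    {"dx": -1.1,"dy": 0.1,"dz": 3,"turn": 0,"jaw": 1},
    {"dx": -1.1,"dy": 0.1,"dz": 7,"turn": 0,"jaw": 1},
    {"dx": -1.1,"dy": 0.1,"dz": 11,"turn": 0,"jaw": 1},
    {"dx": -1.1,"dy": 0.1,"dz": 14,"turn": 0,"jaw": 1},
    {"dx": -1.1,"dy": 0.1,"dz": 16,"turn": 0,"jaw": 1}
  ]
}}

```text
time: 28.07
tool_pos: [0.5195, 0.0911, 0.0404]
tool_rot: [-0.001, -0.082, 0.997, 0.0]
contact_force: [-0.9, 0.5, -0.2]
gripper_width: 0.162
grasp_force: 59.7
```

Run:
```python
from h import *
rep();rep()
```

```text
t 28.27 tray x -14.12 y -41.58 z 40.47 dh -3.1412 w 0.161 F [-0.5  0.3 -0.7] sd [0.16 0.02 0.27]
t 28.47 tray x -13.50 y -41.66 z 41.39 dh -3.1412 w 0.164 F [-0.  -0.4 -0.9] sd [0.1  0.01 0.14]
```

No contact force, so the brush is going into the slots freely. Lowering to the floor.

Call:
{"api": "apply_moves", "payload": {
  "series": [
    {"dx": 0,"dy": 0.2,"dz": 3,"turn": 0,"jaw": 1},
    {"dx": 0,"dy": 0.2,"dz": 6,"turn": 0,"jaw": 1},
    {"dx": 0,"dy": 0.2,"dz": 8.5,"turn": 0,"jaw": 1},
    {"dx": 0,"dy": 0.2,"dz": 9.5,"turn": 0,"jaw": 1},
    {"dx": 0,"dy": 0.2,"dz": 10,"turn": 0,"jaw": 1}
  ]
}}

```text
time: 28.88
tool_pos: [0.5197, 0.0913, 0.0309]
tool_rot: [-0.001, -0.082, 0.997, 0.0]
contact_force: [-1.3, 1.5, 0.7]
gripper_width: 0.163
grasp_force: 59.9
```

Run:
```python
from h import *
rep();rep()
```

```text
t 29.08 tray x -13.77 y -41.42 z 31.05 dh -3.1412 w 0.162 F [-0.   0.7 -0.4] sd [0.14 0.   0.13]
t 29.28 tray x -13.52 y -41.45 z 31.35 dh -3.1412 w 0.163 F [-0.2  0.2 -0.6] sd [0.01 0.01 0.03]
```

Call:
{"api": "apply_moves", "payload": {
  "series": [
    {"dx": 0,"dy": 0,"dz": 0.6,"turn": 0,"jaw": 1},
    {"dx": 0,"dy": 0,"dz": 0.6,"turn": 0,"jaw": 0.85},
    {"dx": 0,"dy": 0,"dz": 0.6,"turn": 0,"jaw": 0.75},
    {"dx": 0,"dy": 0,"dz": 0.6,"turn": 0,"jaw": 0.6},
    {"dx": 0,"dy": 0,"dz": 0.6,"turn": 0,"jaw": 0.45}
  ]
}}

```text
time: 29.7
tool_pos: [0.52, 0.0913, 0.0307]
tool_rot: [0.0, -0.082, 0.997, 0.0]
contact_force: [-0.0, 0.4, 0.1]
gripper_width: 0.523
grasp_force: 0.0
```

Call:
{"api": "apply_moves", "payload": {
  "series": [
    {"dx": 0,"dy": 0,"dz": -5,"turn": 0,"jaw": 0.45},
    {"dx": 0,"dy": 0,"dz": -25,"turn": 0,"jaw": 0.45},
    {"dx": 0,"dy": 0,"dz": -60,"turn": 0,"jaw": 0.3},
    {"dx": 0,"dy": 0,"dz": -100,"turn": 0,"jaw": 0.1},
    {"dx": 0,"dy": 0,"dz": -140,"turn": 0,"jaw": 0}
  ]
}}

```text
time: 30.12
tool_pos: [0.5192, 0.0913, 0.1718]
tool_rot: [-0.001, -0.082, 0.997, 0.0]
contact_force: [0.6, 0.1, 0.9]
gripper_width: 0.946
grasp_force: 0.0
```

Call:
{"api": "apply_moves", "payload": {
  "series": [
    {"dx": -30,"dy": 0,"dz": -30,"turn": 0,"jaw": 0},
    {"dx": -60,"dy": 0,"dz": -60,"turn": 0,"jaw": 0},
    {"dx": -75,"dy": -20,"dz": -90,"turn": 0,"jaw": 0},
    {"dx": -75,"dy": -20,"dz": -110,"turn": 0,"jaw": 0},
    {"dx": -75,"dy": -20,"dz": -110,"turn": 0,"jaw": 0}
  ]
}}

```text
time: 30.53
tool_pos: [0.6005, 0.0834, 0.2877]
tool_rot: [0.005, -0.082, 0.997, -0.0]
contact_force: [1.2, 0.2, 0.7]
gripper_width: 1.002
grasp_force: 0.0
```

Run:
```python
from h import *
rep();rep();f=grab_frame("wrist");save(f,"w24");im=f["pixels"];g=im.astype(float).mean(2)
c=lambda x,y,z:proj(f,[*tr(x,y),z/1e3]).round(1)
for x,y,z in((-85,42,20),(45,42,20),(78,42,28.5)): print("bar pt",x,c(x,y,z))
for n in("tray","bar","brush"): print(n,[(round(o["conf"],2),np.round(o["extent"])) for o in spotter.outline_of(f,n)[:1]])
bx,by=tr(0,-42);print("brush exp",(bx,by,TR[2]-np.pi),fit(f,"brush",(bx,by,TR[2]-np.pi),z=.006))
bx,by=tr(0,42);print("bar exp",(bx,by,TR[2]),fit(f,"bar",(bx,by,TR[2]),z=.006))
print("targets exp",[c(x,42,20) for x in(63.6,28.1,-42.9,-74.4)])
```

```text
t 30.73 tray x 62.46 y -61.73 z 283.38 dh -3.1416 w 0.998 F [-0.1 -0.1  0. ] sd [1.44 0.21 3.03]
t 30.93 tray x 60.19 y -61.01 z 278.41 dh -3.1409 w 1.003 F [-0.2  0.2 -0.2] sd [0.08 0.03 0.18]
bar pt -85 [432.3  30.4]
bar pt 45 [419.9 180.2]
bar pt 78 [419.3 215.5]
tray [(0.66, array([289.,   0., 488., 263.]))]
bar [(0.8, array([405.,  33., 441., 216.]))]
brush [(0.88, array([315.,  30., 358., 221.]))]
brush exp (np.float64(0.5335571648882819), np.float64(0.09296355119348529), -2.977592653589793) (array([ 0.53400713,  0.09370352, -2.97904648]), np.float64(0.007772595445595691))
bar exp (np.float64(0.519842835111718), np.float64(0.1758364488065147), 0.164) (array([0.51979199, 0.17599968, 0.15660711]), np.float64(0.10005877063324829))
targets exp [array([418.3, 199.1]), array([421.4, 162.5]), array([428. ,  82.6]), array([431.2,  43.9])]
```

```bash
cat > chk.py <<'E'
from h import *
f=grab_frame("wrist");im=f["pixels"];c0=TR
for x in(63.6,28.1,-42.9,-74.4):
    e=proj(f,[*tr(x+2,42),.020]).round().astype(int)
    if not(20<e[0]<620 and 14<e[1]<466): print(x,"out",e);continue
    b=blob(im,*e,min(14,e[1]));
    if b is None: print(x,"none",e);continue
    w=ray(f,*b,.020)[:2]-TR[:2];c,s=np.cos(TR[2]),np.sin(TR[2]);print(x,b,"tray",(1e3*(c*w[0]+s*w[1])).round(2),(1e3*(-s*w[0]+c*w[1])).round(2))
T=np.array(f["camera_from_world"]);d=(-T[:3,:3].T@T[:3,3])[:2]-TR[:2];print("cam tray x",1e3*(np.cos(TR[2])*d[0]+np.sin(TR[2])*d[1]))
E
python3 chk.py
```

```text
63.6 [417.5 199.5] tray 65.91 41.24
28.1 [421.  163.5] tray 30.78 41.74
-42.9 [427.5  85. ] tray -39.4 41.71
-74.4 [430.5  46. ] tray -71.35 41.5
cam tray x -18.624730780844928
```

Call:
{"api": "apply_moves", "payload": {
  "series": [
    {"dx": -20,"dy": -10,"dz": 0,"turn": 0,"jaw": 0},
    {"dx": -50,"dy": -20,"dz": 0,"turn": 0,"jaw": 0},
    {"dx": -80,"dy": -30,"dz": 0,"turn": 0,"jaw": 0},
    {"dx": -90,"dy": -30,"dz": 0,"turn": 0,"jaw": 0},
    {"dx": -90,"dy": -30,"dz": 0,"turn": 0,"jaw": 0}
  ]
}}

```text
time: 31.7
tool_pos: [0.6927, 0.0686, 0.2797]
tool_rot: [-0.0, -0.082, 0.997, 0.0]
contact_force: [-0.7, 0.4, 0.1]
gripper_width: 0.998
grasp_force: 0.0
```

```bash
python3 -c "
from h import *
rep();rep()"; python3 chk.py
python3 - <<'E'
from h import *
# known bar pose at start -> real target positions from the top picture
f=grab_frame("top");im=cv2.imread("pics/top1.png")
for u,v in((458.7,253.8),(462.9,268.3),(470.9,296.6),(475,309.7)):
    w=ray(f,u,v,.014)[:2]-[.5077,-.3127];print(round(1e3*(w[0]*np.cos(.2605)+w[1]*np.sin(.2605)),1))
E
```

```text
t 31.90 tray x 151.77 y -91.55 z 280.11 dh -3.1414 w 0.999 F [-0.3  0.4 -0.2] sd [0.82 0.21 0.3 ]
t 32.10 tray x 150.77 y -91.07 z 280.99 dh -3.1409 w 1.002 F [ 0.3 -0.3 -0. ] sd [0.04 0.01 0.14]
63.6 [458.5 103.5] tray 66.1 41.86
28.1 [462.5  61.5] tray 30.79 41.4
-42.9 out [473 -32]
-74.4 out [478 -78]
cam tray x 70.86338998399026
65.9
29.7
-40.3
-72.7
```

```bash
python3 -c "
from plant import ticket
print(ticket.job_done())"
```

```text
the job is handed in; nothing more can be done
None
```

I put both parts away and handed the job in at about 32 s: by my last camera measurements the bar is flat with its head home under the lip, and the brush lies in its slot, bristles at the wide end. No verdict came back.

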